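Make up the titration caddy

TASK

Make up the titration caddy for the next sample: set the amber sample vial, the red-collared indicator bottle, the conical flask and the timer each into the caddy insert made for it (the timer flat with its display up, the others upright), gently, without dropping or toppling any of them, and let go. The clear vial and the black-collared dropper bottle look much the same but belong to another job: leave them standing where they are.

Things in the scene. Friction and masses are not known exactly. Their poses are not given: they have to be found in the camera images.
- amber_vial: Amber (brown) glass vial with a black screw cap, loose, upright on a thin pale-blue bench liner (as all loose things): 54 mm tall, body 23 mm across up to z = 44 mm, cap 18 mm across above that (a grip on the cap is enough); 30 g. Origin: centre of its underside, z up along its axis.
- red_bottle: Amber dropper bottle with a RED collar and a black pointed dropper top, loose, standing upright: 118 mm tall, body 38 mm across and straight up to z = 50 mm, then a shoulder to the 22 mm collar at z = 71 to 86 mm; 110 g. Grip the body just below the shoulder. Origin: centre of its underside, z up along its axis.
- flask: Clear glass conical (Erlenmeyer) flask, loose, standing upright: 105 mm tall, 62 mm across at the foot, narrowing to a neck about 27 mm across at the top; 140 g. Grip it by the neck, just under the rim at about 95 mm above its foot, where it takes the fingers at about 40 mm apart. Origin: centre of its underside, z up along its axis.
- timer: White kitchen-style lab timer with a grey display, loose, lying flat with its display up: 62 x 62 mm, 18 mm thick, its sides straight up to z = 14 mm; about 60 g. Origin: centre of its underside, z up, x and y square to its sides. It starts in front of a tall fixed titrator (front at world x = 0.51, y = 0.10 to 0.24), which things from the left must be carried round.
- vial_insert: Insert for the vial: grey-green block 84 x 84 x 46 mm, one of four filling a square grey caddy two by two (86 mm pitch, any arrangement); tops 50 mm above the worktop, rim 20 mm lower; all immovable. Origin: centre of its underside, z up, x and y square to its sides. It has a round pocket, 40 mm across and 20 mm deep, in its middle; the pocket's floor is at z = 26 mm.
- bottle_insert: Insert for the dropper bottle: grey-green block 84 x 84 x 46 mm, one of four filling a square grey caddy two by two (86 mm pitch, any arrangement); tops 50 mm above the worktop, rim 20 mm lower; all immovable. Origin: centre of its underside, z up, x and y square to its sides. It has a round pocket, 54 mm across and 30 mm deep, in its middle; the pocket's floor is at z = 16 mm.
- flask_insert: Insert for the flask: grey-green block 84 x 84 x 46 mm, one of four filling a square grey caddy two by two (86 mm pitch, any arrangement); tops 50 mm above the worktop, rim 20 mm lower; all immovable. Origin: centre of its underside, z up, x and y square to its sides. It has a round pocket, 77 mm across and 30 mm deep, in its middle (the widest); the pocket's floor is at z = 16 mm.
- timer_insert: Insert for the timer: grey-green block 84 x 84 x 46 mm, one of four filling a square grey caddy two by two (86 mm pitch, any arrangement); tops 50 mm above the worktop, rim 20 mm lower; all immovable. Origin: centre of its underside, z up, x and y square to its sides. It has a square recess, 77 x 77 mm and only 6 mm deep, in its middle, square to its sides; the recess's floor is at z = 40 mm.
- clear_vial: Look-alike, not part of the kit: CLEAR glass vial with a black screw cap, same size as the amber one (54 mm tall, 23 mm across), loose, upright. Origin: centre of its underside, z up.
- black_bottle: Look-alike, not part of the kit: amber dropper bottle with a BLACK collar, same size as the red-collared one (118 mm tall, 38 mm across), loose, upright. Origin: centre of its underside, z up.
Things that resemble listed ones, but are neither listed nor needed, are in the scene too. What is shaped like the red_bottle but blue or pink is not meant.

How it is judged (in metres and radians):
At the end, for the whole second after the job is handed in: Amber vial, red-collared bottle, flask and timer each rest, released and still, on the floor of their own insert's pocket (within 13 mm of its middle, 5 mm in height, upright within 0.15 rad); the clear vial and black-collared bottle stand within 30 mm of where they started (horizontal distance between amber_vial and vial_insert below 0.013 m and z of amber_vial in the frame of vial_insert between 0.021 and 0.03 m and angle between each of amber_vial, red_bottle, flask, timer, clear_vial, black_bottle's own z axis and vertical below 0.15 rad and linear speed of each of amber_vial, red_bottle, flask, timer, clear_vial, black_bottle below 0.02 m/s and contact force between the fingers and amber_vial below 0.05 N and horizontal distance between red_bottle and bottle_insert below 0.013 m and z of red_bottle in the frame of bottle_insert between 0.011 and 0.02 m and contact force between the fingers and red_bottle below 0.05 N and horizontal distance between flask and flask_insert below 0.013 m and z of flask in the frame of flask_insert between 0.011 and 0.02 m and contact force between the fingers and flask below 0.05 N and horizontal distance between timer and timer_insert below 0.013 m and z of timer in the frame of timer_insert between 0.035 and 0.044 m and contact force between the fingers and timer below 0.05 N and distance of each of clear_vial, black_bottle from where it was at the start of the episode below 0.03 m); the robot touches nothing.
It fails at once if one of the four kit things is dropped, thrown or knocked over: faster than 0.65 m/s while no finger touches it ((linear speed of amber_vial above 0.65 m/s and contact force between the fingers and amber_vial below 0.01 N) or (linear speed of red_bottle above 0.65 m/s and contact force between the fingers and red_bottle below 0.01 N) or (linear speed of flask above 0.65 m/s and contact force between the fingers and flask below 0.01 N) or (linear speed of timer above 0.65 m/s and contact force between the fingers and timer below 0.01 N)).
It fails at once if the clear vial or the black-collared bottle is moved by more than 30 mm or tipped over (distance of any of clear_vial, black_bottle from where it was at the start of the episode above 0.03 m or angle between any of clear_vial, black_bottle's own z axis and vertical above 0.5 rad).
It also fails if it takes over 106 s, if anything falls off the work surface, if the arm or the gripper's body presses on something with over 40 N, if the wrist force passes 120 N, or if a joint passes its speed limit or range.

ROBOT

A 6-joint arm with a two-finger parallel gripper is mounted at the origin on a cart in front of the work surface, level with it; the furniture and walls round the work are solid. World frame = base frame: x ahead of the robot, y to its left, z up, the work surface at z = 0. Lengths are in m, angles in degrees, forces in N, time in s.
With the tool pointing down it reaches from about 0.35 to 0.875 m from the base axis. Payload 4.2 kg.
Tool frame: the origin (TCP) lies between the finger pads; the fingertips stand 14 mm ahead of it and the grasp point (between the pads) lies 5 mm behind it; z points along the fingers, y is the line along which they close (so a half turn about z gives the same grasp; the last joint's range is limited). The gripper opens to 87 mm and grips with 3 to 60 N. Pads are 19 mm wide; open, the fingers measure 117 mm over their backs; the gripper's body (75 mm by 190 mm) begins 51 mm behind the grasp point.
Start: joints at [78.358, 22.042, 0.453, 0, -68.411, -14.817], TCP at [0.278, 0.56, 0.237] pointing down, gripper open.
Joint ranges: [-179.83, 179.83], [-69.29, 118.12], [-61.27, 80.66], [-181.25, 117.63], [-171.15, -9.14], [-177.46, 177.46]. Speed limits (degrees/s): [159.86, 159.86, 180, 180, 180, 180].

INTERFACE

Orientations are given as a 3x3 rotation matrix whose columns are the frame's x, y, z axes.
In Python, from station import * gives the robot as it stands. The module is installed in compiled form; this text tells all that it offers.
- The arm moves only by the tool play_rows, never from a script. Its argument "steps" is a list of rows, each an object of numbers: "ax", "ay", "az": the turn, a rotation vector about the tool's x, y, z in degrees; "dx", "dy", "dz": the shift along the tool's x, y, z in mm; "claw": the finger opening in mm, from 0 to 87. A call has 1 to 20 rows; each row shifts and turns the commanded pose from where the row before left it, along the tool's axes as they then stand; what a row does not reach is not made up. A row lasts 1/10 s, in which the tool goes at most 50 mm and 8.59 degrees, less where a joint would pass 70% of its speed; a pose out of reach is approached as far as the arm can. A call with a gripper value outside its range is refused whole. The fingers move at their own pace and stop on an object; the grip force is fixed at half the most. Time passes only in rows, so rows that do not move let the fingers close. It gives the time, the measured TCP pose, the force, the opening and the grip force at its end, in the units of the state.
- sense(): the state, without advancing time (a new reading comes with each control period).
- capture(name): name is "scene" or "top"; returns a dict with "frame" (480x640x3 uint8, blue, green, red), "range_z" (480x640 float32, m along the optical axis (not along the pixel's ray), 0 where there is no reading), "fx", "fy", "cx", "cy" (pixels), "xyz" and "rotation" of the camera in the world. Camera axes: x right, y down, z forward; pixel columns grow to the right and rows downward; lengths in m; the calibration is good to about 2 mm. A picture is of the moment at which its call begins.
- finish_job(): hands the job in; it is judged then, once.
The state is a dict: "time_s": time; "joints": joint angles; "joint_velocities": joint speeds; "effort": joint torques, N m; "tcp_pos": TCP position; "ee_rot": TCP orientation; "wrist_force": force on the tool from outside, world axes, zero at the start; "moment": the same for the moment, N m; "gripper_width": opening from 0.0 (shut) to 1.0 (fully open); "gripper_force": force on a finger pad.
Only numpy, scipy, OpenCV 4.12 (cv2) and the standard library are available. Lean on these libraries where they do the work, as an engineer would, in place of code of your own. Each camera call takes 0.05 s, during which the arm holds its last target. There are 200 camera calls.

## Working session

There is one attempt and no reset: what is moved stays moved. The work goes in short steps, Python scripts to look and compute and a tool call to move; the robot and the scene stay as the last step left them, time stands still between calls to the robot, and variables do not carry over. Pictures are saved under pics/ and viewed, at most 14 in all, crops included, and the job is handed in when it is done.

Besides the shell and the picture viewer there is one more tool, called after "Emit:" as name(argument=value, ...) on one line, values as JSON. play_rows: Moves the arm, as the interface text tells. Its arguments: {"type":"object","properties":{"steps":{"type":"array"}},"required":["steps"]}

```bash
mkdir -p pics
cat > h.py <<'E'
from station import *
import numpy as np, cv2
def cloud(c):
    z=c["range_z"]; v,u=np.mgrid[0:480,0:640]
    p=np.stack([(u-c["cx"])/c["fx"]*z,(v-c["cy"])/c["fy"]*z,z],-1)
    w=p@np.array(c["rotation"]).T+np.array(c["xyz"]); w[z==0]=np.nan
    return w
E
python3 - <<'E'
from h import *
for n in("top","scene"):
    c=capture(n); cv2.imwrite(f"pics/{n}0.png",c["frame"]); np.savez(n+"0.npz",**c)
    print(n,c["xyz"],np.round(c["rotation"],3).tolist(),c["fx"])
s=sense(); print(s["time_s"],s["tcp_pos"],np.round(s["ee_rot"],3).tolist(),s["gripper_width"])
E
```

```text
top [0.28137269 0.0396797  1.63708511] [[-0.018, -0.991, 0.13], [-1.0, 0.017, -0.004], [0.002, -0.13, -0.991]] 501.63088034437044
scene [-0.68608122 -0.691122    0.87723133] [[0.521, -0.452, 0.724], [-0.854, -0.262, 0.45], [-0.014, -0.853, -0.522]] 586.4244527493929
0.1 [0.27825076 0.55910661 0.23557659] [[0.895, -0.446, -0.001], [-0.446, -0.895, -0.002], [0.0, 0.002, -1.0]] 0.9961205029215914
```

View pics/top0.png

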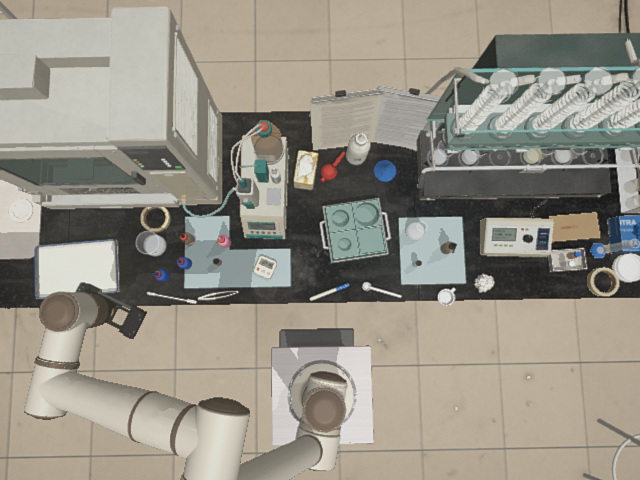

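View pics/scene0.png

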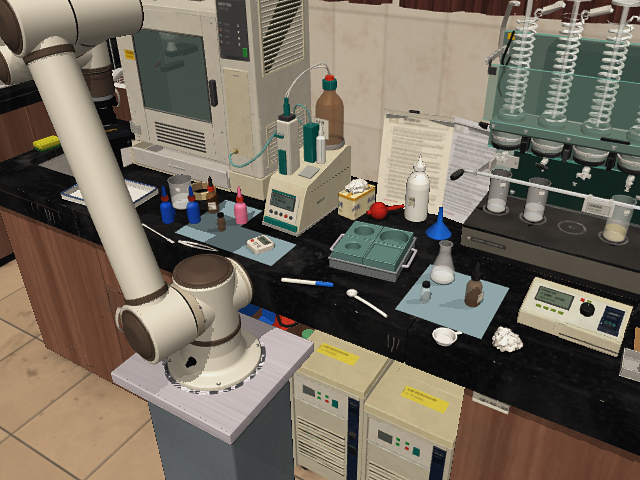

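The top view shows the left liner with bottles near (185,240), (184,263), (224,241), the vial at (217,262) and the timer at (265,266). The caddy is at (355,230), and the right liner has the flask at (415,231), the black bottle at (448,247) and the clear vial at (417,264). I'll zoom in on both liners.

Run:
```python
from h import *
a=cv2.imread("pics/top0.png"); b=cv2.imread("pics/scene0.png")
A=cv2.resize(a[195:295,130:300],None,fx=4.7,fy=4.7,interpolation=cv2.INTER_CUBIC)
cv2.imwrite("pics/c1.png",A[:, :800])
B=cv2.resize(a[190:295,315:475],None,fx=5,fy=5,interpolation=cv2.INTER_CUBIC)
cv2.imwrite("pics/c2.png",B)
C=cv2.resize(b[160:280,150:300],None,fx=5,fy=5,interpolation=cv2.INTER_CUBIC)
cv2.imwrite("pics/c3.png",C)
w=cloud(np.load("top0.npz"))
for n,(u,v) in dict(red=(185,238),blue=(184,263),pink=(224,241),vial=(217,262),timer=(265,266),flask=(415,231),black=(448,247),clear=(417,264),caddy=(354,228)).items(): print(n,np.round(w[v,u],3))
```

```text
red [0.496 0.417 0.091]
blue [0.42  0.425 0.069]
pink [0.487 0.299 0.075]
vial [0.423 0.324 0.056]
timer [0.41  0.175 0.019]
flask [ 0.509 -0.304  0.069]
black [ 0.457 -0.407  0.064]
clear [ 0.405 -0.309  0.052]
caddy [ 0.524 -0.113  0.055]
```

View pics/c1.png

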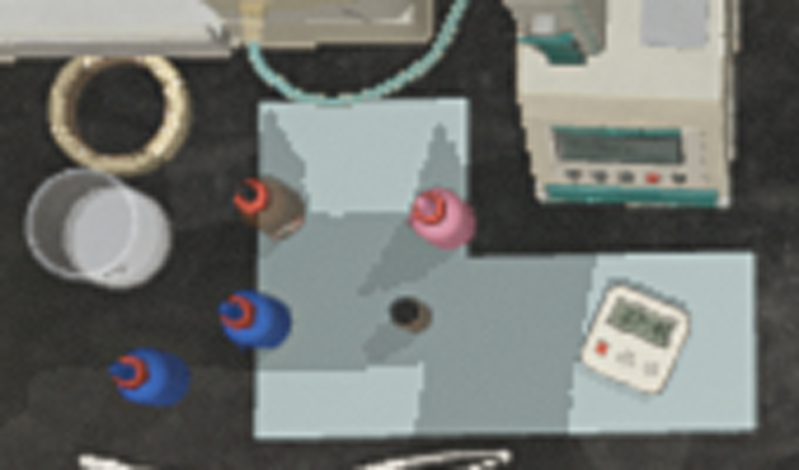

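View pics/c2.png

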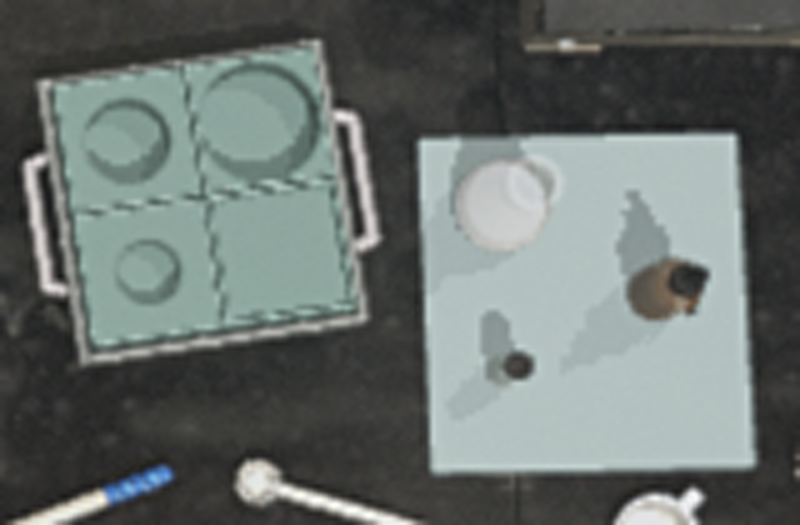

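View pics/c3.png

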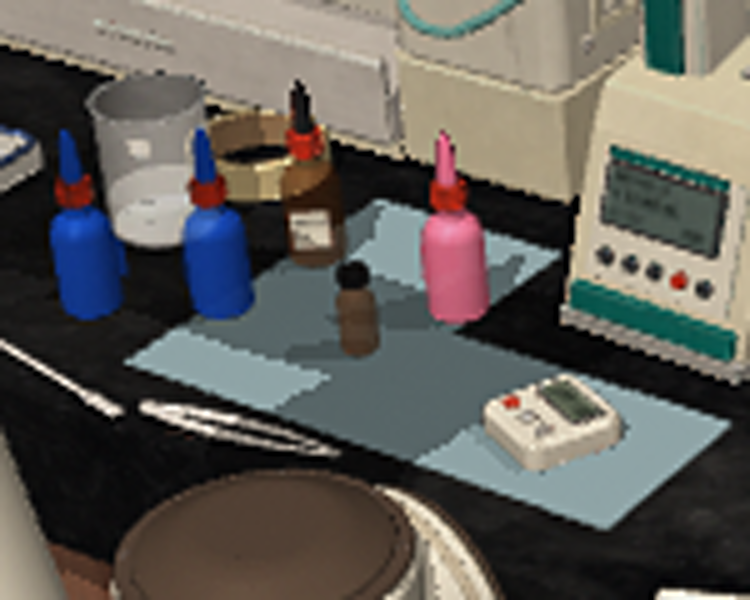

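Crop 1 has the red-collared amber bottle at crop (275,205), the amber vial at (410,314) and the timer at (635,337). Two blue bottles and a pink one stand near them. In crop 2 the caddy pockets are bottle top-left, flask top-right, vial bottom-left and timer recess bottom-right. Next I'll fit the positions.

```bash
cat >> h.py <<'E'
from scipy.optimize import least_squares
def fit(P,r,c0):
    f=lambda c:np.hypot(P[:,0]-c[0],P[:,1]-c[1])-r
    return least_squares(f,c0,loss="soft_l1",f_scale=.002).x
def near(w,c,R,z0,z1):
    P=w.reshape(-1,3); P=P[np.isfinite(P[:,0])]
    return P[(np.hypot(P[:,0]-c[0],P[:,1]-c[1])<R)&(P[:,2]>z0)&(P[:,2]<z1)]
OBJ=dict(red=((.475,.417),.019,.012,.05),blue=((.42,.42),.019,.012,.05),pink=((.487,.3),.019,.012,.05),vial=((.423,.322),.0115,.012,.042),
  black=((.45,-.395),.019,.012,.05),clear=((.405,-.306),.0115,.012,.042))
def objs(ws,names=OBJ):
    for n in names:
        c,r,z0,z1=OBJ[n]
        for k,w in ws.items():
            P=near(w,c,.04,z0,z1)
            if len(P)>8: print(n,k,len(P),np.round(fit(P,r,c),3),"rawmean",np.round(P.mean(0),3))
            Q=near(w,c,.04,.02,.13); 
            if len(Q): print("   top",np.round(Q[:,2].max(),3),np.round(Q[Q[:,2]>Q[:,2].max()-.012].mean(0),3))
def rect(P): 
    (x,y),s,a=cv2.minAreaRect((P[:,:2]*1000).astype(np.float32)); return round(x,1),round(y,1),np.round(s,1),round(a,1)
E
python3 - <<'E'
from h import *
W={n:cloud(np.load(n+"0.npz")) for n in("top","scene")}
objs(W)
for k,w in W.items():
    P=near(w,(.52,-.115),.14,.042,.065); print(k,"caddy",rect(P),np.median(P[:,2]),len(P))
    P=near(w,(.41,.175),.05,.008,.03); print(k,"timer",rect(P),np.percentile(P[:,2],[50,95]),len(P))
    P=near(w,(.41,.24),.03,-.02,.03); print(k,"liner z",np.median(P[:,2]))
    for h in (.01,.03,.05,.07,.09):
        P=near(w,(.505,-.3),.06,h,h+.02)
        if len(P): print(k,"flask",h,len(P),P.mean(0).round(3),P.min(0).round(3),P.max(0).round(3))
E
```

```text
red top 49 [0.48  0.401] rawmean [0.49  0.413 0.032]
   top 0.125 [0.502 0.423 0.117]
red scene 132 [0.479 0.402] rawmean [0.489 0.416 0.032]
   top 0.119 [0.5   0.425 0.112]
blue top 40 [0.425 0.434] rawmean [0.419 0.422 0.032]
   top 0.12 [0.426 0.433 0.115]
blue scene 143 [0.424 0.436] rawmean [0.414 0.427 0.031]
   top 0.12 [0.421 0.431 0.114]
pink top 28 [0.493 0.308] rawmean [0.481 0.298 0.03 ]
   top 0.121 [0.492 0.307 0.115]
pink scene 143 [0.492 0.31 ] rawmean [0.48  0.301 0.03 ]
   top 0.119 [0.488 0.307 0.113]
vial top 23 [0.427 0.33 ] rawmean [0.424 0.324 0.028]
   top 0.062 [0.427 0.329 0.056]
vial scene 81 [0.427 0.332] rawmean [0.42  0.326 0.027]
   top 0.059 [0.424 0.329 0.053]
black top 43 [ 0.441 -0.388] rawmean [ 0.451 -0.4    0.028]
   top 0.125 [ 0.459 -0.413  0.119]
black scene 226 [ 0.459 -0.414] rawmean [ 0.444 -0.417  0.031]
   top 0.121 [ 0.456 -0.413  0.114]
clear top 26 [ 0.41  -0.314] rawmean [ 0.406 -0.305  0.03 ]
   top 0.06 [ 0.409 -0.313  0.056]
clear scene 110 [ 0.409 -0.311] rawmean [ 0.402 -0.314  0.027]
   top 0.058 [ 0.405 -0.313  0.053]
top cadd
[... 567 characters left out ...]
 0.103] [ 0.502 -0.332  0.091] [ 0.534 -0.299  0.11 ]
scene caddy (519.8, -115.8, array([181.1, 172.5]), 7.9) 0.04800663172828046 1749
scene timer (404.6, 176.7, array([70. , 65.4]), 67.3) [0.01691299 0.0206198 ] 318
scene liner z 0.001429524989685682
scene flask 0.01 177 [ 0.496 -0.322  0.02 ] [ 0.483 -0.345  0.01 ] [ 0.522 -0.286  0.03 ]
scene flask 0.03 191 [ 0.499 -0.32   0.04 ] [ 0.485 -0.344  0.03 ] [ 0.528 -0.287  0.05 ]
scene flask 0.05 152 [ 0.503 -0.319  0.06 ] [ 0.489 -0.337  0.05 ] [ 0.524 -0.292  0.07 ]
scene flask 0.07 95 [ 0.507 -0.317  0.08 ] [ 0.496 -0.332  0.07 ] [ 0.535 -0.299  0.09 ]
scene flask 0.09 134 [ 0.517 -0.314  0.1  ] [ 0.499 -0.33   0.09 ] [ 0.539 -0.298  0.109]
```

```bash
cat >> h.py <<'E'
def ontoplane(c,m,z):
    v,u=np.nonzero(m); d=np.stack([(u-c["cx"])/c["fx"],(v-c["cy"])/c["fy"],np.ones(len(u))],-1)@np.array(c["rotation"]).T
    o=np.array(c["xyz"]); t=(z-o[2])/d[:,2]; return o+t[:,None]*d
def biggest(m):
    n,l,s,_=cv2.connectedComponentsWithStats(m.astype(np.uint8)); return l==1+np.argmax(s[1:,4])
def tip(a):  # plan: args x,y,z,psi target
    s=sense(); R=np.array(s["ee_rot"]); p=np.array(s["tcp_pos"])
    d=np.array(a[:3])-p; psi=np.degrees(np.arctan2(R[1,1],R[0,1])); dps=(a[3]-psi+90)%180-90
    print("t",s["time_s"],"tcp",p.round(4),"psi",round(psi,1),"tilt",R[:,2].round(3),"tool d mm",(R.T@d*1000).round(1),"az",round(-dps,1),"F",np.round(s["wrist_force"],1),"w",s["gripper_width"]*87,s["gripper_force"])
E
python3 - <<'E'
from h import *
for n in("top","scene"):
    c=np.load(n+"0.npz"); f=c["frame"].astype(int); w=cloud(c)
    reg=lambda x,y,R: np.hypot(w[...,0]-x,w[...,1]-y)<R
    g=reg(.407,.175,.06)&(f.min(2)>60)&(f[...,2]>=f[...,0])&(w[...,2]>.006)
    P=ontoplane(c,biggest(cv2.morphologyEx(g.astype(np.uint8),cv2.MORPH_CLOSE,np.ones((5,5)))),.018)
    print(n,"timer",rect(P),len(P))
    g=reg(.52,-.115,.15)&(f[...,1]-f[...,2]>12)&(abs(w[...,2]-.049)<.006)
    P=ontoplane(c,g,.05); print(n,"caddy",rect(P),len(P))
E
```

```text
top timer (407.9, 176.1, array([62.4, 61.8]), 65.8) 363
top caddy (522.1, -116.8, array([171.3, 170.7]), 7.3) 1632
scene timer (397.8, 169.6, array([79. , 67.6]), 63.6) 341
scene caddy (515.0, -118.4, array([181.7, 172.7]), 7.4) 1629
```

```bash
python3 -c "
from h import *
tip([.408,.176,.15,65.8])"
```

```text
t 0.1 tcp [0.2783 0.5591 0.2356] psi -116.5 tilt [-0.001 -0.002 -1.   ] tool d mm [286.9 285.   86.2] az -2.3 F [-0.2 -0.8 -1.2] w 86.66248375417845 0.0
```

Emit:
play_rows(steps=[{"dx":15,"dy":15,"claw":87,"az":-2.3},{"dx":28,"dy":28,"dz":8},{"dx":28,"dy":28,"dz":8},{"dx":28,"dy":28,"dz":8},{"dx":28,"dy":28,"dz":8},{"dx":28,"dy":28,"dz":8},{"dx":28,"dy":28,"dz":8},{"dx":28,"dy":28,"dz":8},{"dx":28,"dy":28,"dz":8},{"dx":28,"dy":28,"dz":8},{"dx":15,"dy":15,"dz":8},{"dz":0},{"dz":0}])

```text
invalid input at $.steps[0]: expected keys ax, ay, az, dx, dy, dz, claw
```

```bash
python3 -c "
from h import *
tip([.408,.176,.024,65.8])"
```

```text
t 0.1 tcp [0.2783 0.5591 0.2356] psi -116.5 tilt [-0.001 -0.002 -1.   ] tool d mm [286.9 284.7 212.2] az -2.3 F [-0.2 -0.8 -1.2] w 86.66248375417845 0.0
```

Emit:
play_rows(steps=[{"ax":0,"ay":0,"az":-2.3,"dx":15,"dy":15,"dz":0,"claw":87},{"ax":0,"ay":0,"az":0,"dx":33,"dy":33,"dz":10,"claw":87},{"ax":0,"ay":0,"az":0,"dx":33,"dy":33,"dz":10,"claw":87},{"ax":0,"ay":0,"az":0,"dx":33,"dy":33,"dz":10,"claw":87},{"ax":0,"ay":0,"az":0,"dx":33,"dy":33,"dz":10,"claw":87},{"ax":0,"ay":0,"az":0,"dx":33,"dy":33,"dz":10,"claw":87},{"ax":0,"ay":0,"az":0,"dx":33,"dy":33,"dz":10,"claw":87},{"ax":0,"ay":0,"az":0,"dx":33,"dy":33,"dz":10,"claw":87},{"ax":0,"ay":0,"az":0,"dx":33,"dy":33,"dz":10,"claw":87},{"ax":0,"ay":0,"az":0,"dx":10,"dy":10,"dz":6,"claw":87},{"ax":0,"ay":0,"az":0,"dx":0,"dy":0,"dz":0,"claw":87},{"ax":0,"ay":0,"az":0,"dx":0,"dy":0,"dz":0,"claw":87}])

```text
time_s: 1.3
tcp_pos: [0.4232, 0.1772, 0.1505]
ee_rot: [[0.912, -0.41, -0.0], [-0.41, -0.912, -0.0], [0.0, 0.0, -1.0]]
wrist_force: [0.4, 0.5, 0.1]
gripper_width: 1.001
gripper_force: 0.0
```

```bash
python3 -c "
from h import *
tip([.408,.176,.024,65.8])"
```

```text
t 1.3 tcp [0.4232 0.1772 0.1505] psi -114.2 tilt [-0. -0. -1.] tool d mm [-13.3   7.3 126.5] az 0.0 F [0.4 0.5 0.1] w 87.11289060327353 0.0
```

Emit:
play_rows(steps=[{"ax":0,"ay":0,"az":0,"dx":-13,"dy":7,"dz":25,"claw":87},{"ax":0,"ay":0,"az":0,"dx":0,"dy":0,"dz":30,"claw":87},{"ax":0,"ay":0,"az":0,"dx":0,"dy":0,"dz":30,"claw":87},{"ax":0,"ay":0,"az":0,"dx":0,"dy":0,"dz":25,"claw":87},{"ax":0,"ay":0,"az":0,"dx":0,"dy":0,"dz":16,"claw":87},{"ax":0,"ay":0,"az":0,"dx":0,"dy":0,"dz":0,"claw":87},{"ax":0,"ay":0,"az":0,"dx":0,"dy":0,"dz":0,"claw":40},{"ax":0,"ay":0,"az":0,"dx":0,"dy":0,"dz":0,"claw":40},{"ax":0,"ay":0,"az":0,"dx":0,"dy":0,"dz":0,"claw":40},{"ax":0,"ay":0,"az":0,"dx":0,"dy":0,"dz":0,"claw":40},{"ax":0,"ay":0,"az":0,"dx":0,"dy":0,"dz":0,"claw":40},{"ax":0,"ay":0,"az":0,"dx":0,"dy":0,"dz":0,"claw":40},{"ax":0,"ay":0,"az":0,"dx":0,"dy":0,"dz":0,"claw":40}])

```text
time_s: 2.6
tcp_pos: [0.4086, 0.1765, 0.0251]
ee_rot: [[0.912, -0.409, 0.001], [-0.409, -0.912, 0.001], [0.0, -0.001, -1.0]]
wrist_force: [-2.2, 0.7, 5.9]
gripper_width: 0.674
gripper_force: 30.1
```

```bash
python3 -c "
from h import *
tip([.485,-.165,.14,97.4])"
```

```text
t 2.6 tcp [0.4086 0.1765 0.0251] psi -114.2 tilt [ 0.001  0.001 -1.   ] tool d mm [ 209.5  280.3 -115. ] az -31.6 F [-2.2  0.7  5.9] w 58.626685160264735 30.063814502209425
```

Emit:
play_rows(steps=[{"ax":0,"ay":0,"az":0,"dx":0,"dy":0,"dz":-5,"claw":40},{"ax":0,"ay":0,"az":0,"dx":0,"dy":0,"dz":-15,"claw":40},{"ax":0,"ay":0,"az":0,"dx":0,"dy":0,"dz":-25,"claw":40},{"ax":0,"ay":0,"az":0,"dx":0,"dy":0,"dz":-25,"claw":40},{"ax":0,"ay":0,"az":0,"dx":0,"dy":0,"dz":-25,"claw":40},{"ax":0,"ay":0,"az":0,"dx":4,"dy":9,"dz":-20,"claw":40},{"ax":0,"ay":0,"az":0,"dx":9,"dy":20,"dz":0,"claw":40},{"ax":0,"ay":0,"az":0,"dx":12,"dy":27,"dz":0,"claw":40},{"ax":0,"ay":0,"az":0,"dx":12,"dy":27,"dz":0,"claw":40},{"ax":0,"ay":0,"az":0,"dx":12,"dy":27,"dz":0,"claw":40},{"ax":0,"ay":0,"az":0,"dx":12,"dy":27,"dz":0,"claw":40},{"ax":0,"ay":0,"az":0,"dx":12,"dy":27,"dz":0,"claw":40},{"ax":0,"ay":0,"az":-5,"dx":0,"dy":0,"dz":0,"claw":40},{"ax":0,"ay":0,"az":-5.3,"dx":0,"dy":0,"dz":0,"claw":40},{"ax":0,"ay":0,"az":-5.3,"dx":0,"dy":0,"dz":0,"claw":40},{"ax":0,"ay":0,"az":-5.3,"dx":0,"dy":0,"dz":0,"claw":40},{"ax":0,"ay":0,"az":-5.3,"dx":0,"dy":0,"dz":0,"claw":40},{"ax":0,"ay":0,"az":-5.4,"dx":0,"dy":0,"dz":0,"claw":40},{"ax":0,"ay":0,"az":0,"dx":0,"dy":0,"dz":0,"claw":40}])

```text
time_s: 4.5
tcp_pos: [0.4074, -0.0035, 0.1395]
ee_rot: [[0.992, 0.129, -0.001], [0.129, -0.992, -0.0], [-0.001, -0.0, -1.0]]
wrist_force: [-0.4, -0.3, 0.0]
gripper_width: 0.669
gripper_force: 29.5
```

```bash
python3 -c "
from h import *
tip([.485,-.165,.14,97.4])"
```

```text
t 4.5 tcp [ 0.4074 -0.0035  0.1395] psi -82.6 tilt [-0.001 -0.    -1.   ] tool d mm [ 56.1 170.2  -0.6] az 0.0 F [-0.4 -0.3  0. ] w 58.182823100112316 29.531817873939872
```

Emit:
play_rows(steps=[{"ax":0,"ay":0,"az":0,"dx":4,"dy":12,"dz":0,"claw":40},{"ax":0,"ay":0,"az":0,"dx":8,"dy":24,"dz":0,"claw":40},{"ax":0,"ay":0,"az":0,"dx":8,"dy":24,"dz":0,"claw":40},{"ax":0,"ay":0,"az":0,"dx":8,"dy":24,"dz":0,"claw":40},{"ax":0,"ay":0,"az":0,"dx":8,"dy":24,"dz":0,"claw":40},{"ax":0,"ay":0,"az":0,"dx":8,"dy":24,"dz":0,"claw":40},{"ax":0,"ay":0,"az":0,"dx":8,"dy":24,"dz":0,"claw":40},{"ax":0,"ay":0,"az":0,"dx":4,"dy":14,"dz":0,"claw":40},{"ax":0,"ay":0,"az":0,"dx":0,"dy":0,"dz":15,"claw":40},{"ax":0,"ay":0,"az":0,"dx":0,"dy":0,"dz":15,"claw":40},{"ax":0,"ay":0,"az":0,"dx":0,"dy":0,"dz":0,"claw":40},{"ax":0,"ay":0,"az":0,"dx":0,"dy":0,"dz":0,"claw":40}])

```text
time_s: 5.7
tcp_pos: [0.4852, -0.1645, 0.1096]
ee_rot: [[0.992, 0.129, -0.001], [0.129, -0.992, -0.0], [-0.001, 0.0, -1.0]]
wrist_force: [0.6, -0.3, -0.8]
gripper_width: 0.669
gripper_force: 29.5
```

```bash
python3 -c "
from h import *
tip([.485,-.165,.067,97.4])
c=capture('scene'); cv2.imwrite('pics/t1.png',cv2.resize(c['frame'][160:300,300:480],None,fx=4,fy=4,interpolation=cv2.INTER_CUBIC))"
```

```text
t 5.7 tcp [ 0.4852 -0.1645  0.1096] psi -82.6 tilt [-0.001 -0.    -1.   ] tool d mm [-0.3  0.4 42.6] az 0.0 F [ 0.6 -0.3 -0.8] w 58.17736221823738 29.53391077928245
```

View pics/t1.png

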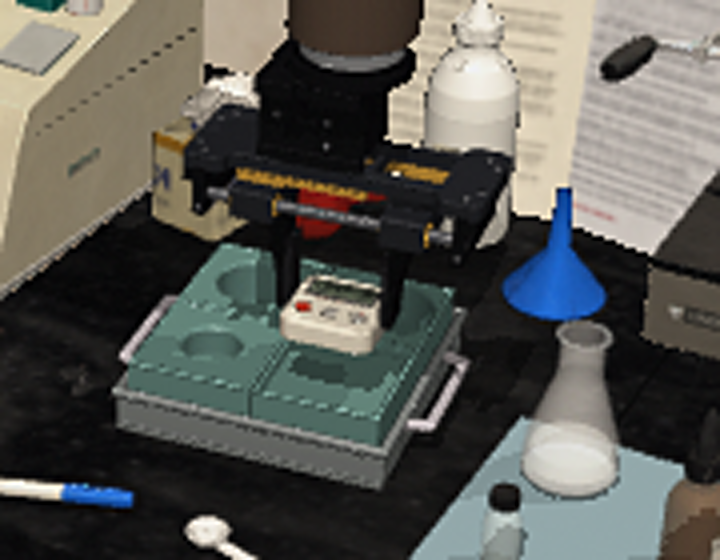

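The picture shows the timer held level with its display up, at crop (335,315) above the recess at (345,370). Now I lower it.

Emit:
play_rows(steps=[{"ax":0,"ay":0,"az":0,"dx":0,"dy":0,"dz":14,"claw":40},{"ax":0,"ay":0,"az":0,"dx":0,"dy":0,"dz":12,"claw":40},{"ax":0,"ay":0,"az":0,"dx":0,"dy":0,"dz":8,"claw":40},{"ax":0,"ay":0,"az":0,"dx":0,"dy":0,"dz":4,"claw":40},{"ax":0,"ay":0,"az":0,"dx":0,"dy":0,"dz":2,"claw":40},{"ax":0,"ay":0,"az":0,"dx":0,"dy":0,"dz":1,"claw":40},{"ax":0,"ay":0,"az":0,"dx":0,"dy":0,"dz":0,"claw":40},{"ax":0,"ay":0,"az":0,"dx":0,"dy":0,"dz":0,"claw":40}])

```text
time_s: 6.55
tcp_pos: [0.4856, -0.1647, 0.0689]
ee_rot: [[0.992, 0.13, 0.001], [0.13, -0.992, -0.0], [0.001, 0.0, -1.0]]
wrist_force: [-0.5, -0.7, -0.3]
gripper_width: 0.675
gripper_force: 29.5
```

Emit:
play_rows(steps=[{"ax":0,"ay":0,"az":0,"dx":0,"dy":0,"dz":1,"claw":62},{"ax":0,"ay":0,"az":0,"dx":0,"dy":0,"dz":0,"claw":72},{"ax":0,"ay":0,"az":0,"dx":0,"dy":0,"dz":0,"claw":80},{"ax":0,"ay":0,"az":0,"dx":0,"dy":0,"dz":0,"claw":80},{"ax":0,"ay":0,"az":0,"dx":0,"dy":0,"dz":0,"claw":80},{"ax":0,"ay":0,"az":0,"dx":0,"dy":0,"dz":0,"claw":80},{"ax":0,"ay":0,"az":0,"dx":0,"dy":0,"dz":-10,"claw":80},{"ax":0,"ay":0,"az":0,"dx":0,"dy":0,"dz":-30,"claw":80},{"ax":0,"ay":0,"az":0,"dx":0,"dy":0,"dz":-40,"claw":80},{"ax":0,"ay":0,"az":0,"dx":-20,"dy":-20,"dz":-30,"claw":80},{"ax":0,"ay":0,"az":0,"dx":0,"dy":0,"dz":0,"claw":80}])

```text
time_s: 7.65
tcp_pos: [0.4637, -0.1468, 0.1826]
ee_rot: [[0.991, 0.131, 0.009], [0.131, -0.991, -0.0], [0.009, 0.001, -1.0]]
wrist_force: [0.9, -0.8, -0.7]
gripper_width: 0.92
gripper_force: 0.0
```

```bash
python3 -c "
from h import *
tip([.40,.12,.16,45])"
```

```text
t 7.65 tcp [ 0.4637 -0.1468  0.1826] psi -82.5 tilt [ 0.009 -0.    -1.   ] tool d mm [ -28.4 -272.9   22. ] az 52.5 F [ 0.9 -0.8 -0.7] w 80.03466628745277 0.0
```

Emit:
play_rows(steps=[{"ax":0,"ay":0,"az":0,"dx":-30,"dy":-30,"dz":5,"claw":80},{"ax":0,"ay":0,"az":0,"dx":-30,"dy":-30,"dz":5,"claw":80},{"ax":0,"ay":0,"az":0,"dx":0,"dy":-45,"dz":0,"claw":80},{"ax":0,"ay":0,"az":7.5,"dx":0,"dy":0,"dz":0,"claw":80},{"ax":0,"ay":0,"az":7.5,"dx":0,"dy":0,"dz":0,"claw":70},{"ax":0,"ay":0,"az":7.5,"dx":0,"dy":0,"dz":0,"claw":70},{"ax":0,"ay":0,"az":7.5,"dx":0,"dy":0,"dz":0,"claw":60},{"ax":0,"ay":0,"az":7.5,"dx":0,"dy":0,"dz":0,"claw":60},{"ax":0,"ay":0,"az":7.5,"dx":0,"dy":0,"dz":0,"claw":60},{"ax":0,"ay":0,"az":7.5,"dx":0,"dy":0,"dz":0,"claw":60},{"ax":0,"ay":0,"az":0,"dx":0,"dy":0,"dz":0,"claw":60}])

```text
time_s: 8.75
tcp_pos: [0.3897, -0.0511, 0.1674]
ee_rot: [[0.706, -0.708, -0.001], [-0.708, -0.706, -0.0], [-0.0, 0.0, -1.0]]
wrist_force: [-0.5, 0.5, -0.4]
gripper_width: 0.693
gripper_force: 0.0
```

```bash
python3 -c "
from h import *
tip([.40,.24,.17,45])
tip([.427,.33,.17,45])
W={n:cloud(capture(n)) for n in('top','scene')}
for k,w in W.items():
    P=near(w,(.485,-.165),.05,.054,.08); print(k,len(P),rect(P),np.median(P[:,2]))
"
```

```text
t 8.75 tcp [ 0.3897 -0.0511  0.1674] psi -135.1 tilt [-0.001 -0.    -1.   ] tool d mm [-198.8 -213.    -2.6] az -0.1 F [-0.5  0.5 -0.4] w 60.26960102282704 0.0
t 8.75 tcp [ 0.3897 -0.0511  0.1674] psi -135.1 tilt [-0.001 -0.    -1.   ] tool d mm [-243.4 -295.7   -2.7] az -0.1 F [-0.5  0.5 -0.4] w 60.26960102282704 0.0
top 366 (485.3, -157.7, array([80.7, 86.7]), 83.6) 0.06067448903269801
scene 331 (483.3, -164.0, array([69.4, 62.4]), 6.8) 0.05926519752848691
```

Emit:
play_rows(steps=[{"ax":0,"ay":0,"az":0,"dx":-33,"dy":-35.5,"dz":0,"claw":60},{"ax":0,"ay":0,"az":0,"dx":-33,"dy":-35.5,"dz":0,"claw":60},{"ax":0,"ay":0,"az":0,"dx":-33,"dy":-35.5,"dz":0,"claw":60},{"ax":0,"ay":0,"az":0,"dx":-33,"dy":-35.5,"dz":0,"claw":60},{"ax":0,"ay":0,"az":0,"dx":-33,"dy":-35.5,"dz":0,"claw":60},{"ax":0,"ay":0,"az":0,"dx":-33,"dy":-35.5,"dz":0,"claw":60},{"ax":0,"ay":0,"az":0,"dx":-15,"dy":-27.5,"dz":0,"claw":60},{"ax":0,"ay":0,"az":0,"dx":-15,"dy":-27.5,"dz":0,"claw":60},{"ax":0,"ay":0,"az":0,"dx":-15,"dy":-27.5,"dz":0,"claw":60},{"ax":0,"ay":0,"az":0,"dx":0,"dy":0,"dz":0,"claw":60},{"ax":0,"ay":0,"az":0,"dx":0,"dy":0,"dz":0,"claw":60}])

```text
time_s: 9.95
tcp_pos: [0.427, 0.3298, 0.1668]
ee_rot: [[0.708, -0.706, -0.001], [-0.706, -0.708, -0.001], [0.0, 0.002, -1.0]]
wrist_force: [0.4, -1.2, -0.3]
gripper_width: 0.689
gripper_force: 0.0
```

```bash
python3 -c "
from h import *
tip([.427,.33,.048,45])
c=capture('scene');objs({'scene':cloud(c)},['vial'])
cv2.imwrite('pics/v1.png',cv2.resize(c['frame'][100:280,130:310],None,fx=3.2,fy=3.2,interpolation=cv2.INTER_CUBIC))
"
```

```text
t 9.95 tcp [0.427  0.3298 0.1668] psi -134.9 tilt [-0.001 -0.001 -1.   ] tool d mm [ -0.2  -0.4 118.8] az 0.1 F [ 0.4 -1.2 -0.3] w 59.96387641571721 0.0
vial scene 77 [0.426 0.332] rawmean [0.42  0.326 0.028]
   top 0.061 [0.424 0.329 0.055]
```

View pics/v1.png

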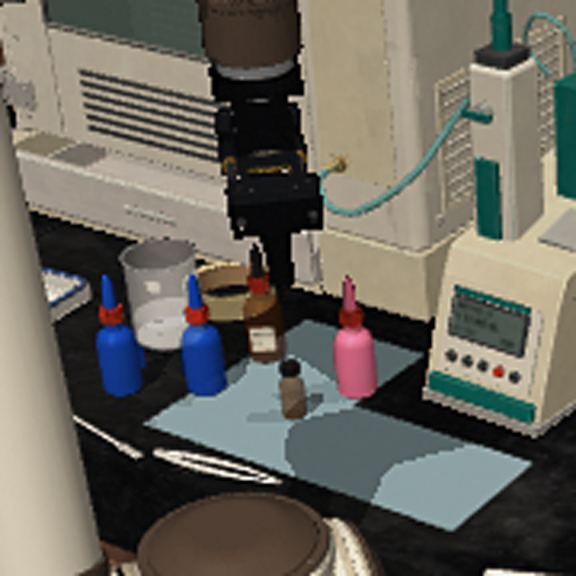

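The picture shows the gripper straight above the vial at crop (292,388), with the neighbouring bottles standing clear. I'll descend and grip.

Emit:
play_rows(steps=[{"ax":0,"ay":0,"az":0,"dx":0,"dy":0,"dz":25,"claw":60},{"ax":0,"ay":0,"az":0,"dx":0,"dy":0,"dz":30,"claw":60},{"ax":0,"ay":0,"az":0,"dx":0,"dy":0,"dz":30,"claw":60},{"ax":0,"ay":0,"az":0,"dx":0,"dy":0,"dz":20,"claw":60},{"ax":0,"ay":0,"az":0,"dx":0,"dy":0,"dz":14,"claw":60},{"ax":0,"ay":0,"az":0,"dx":0,"dy":0,"dz":0,"claw":50},{"ax":0,"ay":0,"az":0,"dx":0,"dy":0,"dz":0,"claw":42},{"ax":0,"ay":0,"az":0,"dx":0,"dy":0,"dz":0,"claw":34},{"ax":0,"ay":0,"az":0,"dx":0,"dy":0,"dz":0,"claw":26},{"ax":0,"ay":0,"az":0,"dx":0,"dy":0,"dz":0,"claw":18},{"ax":0,"ay":0,"az":0,"dx":0,"dy":0,"dz":0,"claw":5},{"ax":0,"ay":0,"az":0,"dx":0,"dy":0,"dz":0,"claw":5},{"ax":0,"ay":0,"az":0,"dx":0,"dy":0,"dz":0,"claw":5},{"ax":0,"ay":0,"az":0,"dx":0,"dy":0,"dz":0,"claw":5}])

```text
time_s: 11.4
tcp_pos: [0.4275, 0.3299, 0.049]
ee_rot: [[0.707, -0.708, 0.0], [-0.708, -0.707, 0.0], [0.0, -0.001, -1.0]]
wrist_force: [-1.6, -0.0, 4.3]
gripper_width: 0.226
gripper_force: 30.0
```

Emit:
play_rows(steps=[{"ax":0,"ay":0,"az":0,"dx":0,"dy":0,"dz":-5,"claw":5},{"ax":0,"ay":0,"az":0,"dx":0,"dy":0,"dz":-15,"claw":5},{"ax":0,"ay":0,"az":0,"dx":0,"dy":0,"dz":-25,"claw":5},{"ax":0,"ay":0,"az":0,"dx":0,"dy":0,"dz":-30,"claw":5},{"ax":0,"ay":0,"az":0,"dx":0,"dy":0,"dz":-30,"claw":5},{"ax":0,"ay":0,"az":0,"dx":0,"dy":0,"dz":-15,"claw":5},{"ax":0,"ay":0,"az":0,"dx":7.5,"dy":12.7,"dz":0,"claw":5},{"ax":0,"ay":0,"az":0,"dx":12,"dy":23,"dz":0,"claw":5},{"ax":0,"ay":0,"az":0,"dx":12,"dy":23,"dz":0,"claw":5},{"ax":0,"ay":0,"az":0,"dx":13,"dy":24,"dz":0,"claw":5},{"ax":0,"ay":0,"az":0,"dx":22,"dy":22,"dz":0,"claw":5},{"ax":0,"ay":0,"az":0,"dx":24,"dy":24,"dz":0,"claw":5},{"ax":0,"ay":0,"az":0,"dx":24,"dy":24,"dz":0,"claw":5},{"ax":0,"ay":0,"az":0,"dx":24,"dy":24,"dz":0,"claw":5},{"ax":0,"ay":0,"az":0,"dx":24,"dy":24,"dz":0,"claw":5},{"ax":0,"ay":0,"az":0,"dx":24,"dy":24,"dz":0,"claw":5},{"ax":0,"ay":0,"az":0,"dx":24,"dy":24,"dz":0,"claw":5},{"ax":0,"ay":0,"az":0,"dx":24,"dy":24,"dz":0,"claw":5},{"ax":0,"ay":0,"az":0,"dx":22,"dy":22,"dz":0,"claw":5},{"ax":0,"ay":0,"az":0,"dx":0,"dy":0,"dz":0,"claw":5}])

```text
time_s: 13.4
tcp_pos: [0.3974, -0.063, 0.1669]
ee_rot: [[0.702, -0.712, -0.004], [-0.712, -0.702, -0.0], [-0.003, 0.003, -1.0]]
wrist_force: [-1.1, -0.2, 0.1]
gripper_width: 0.229
gripper_force: 30.0
```

```bash
python3 -c "
from h import *
tip([.474,-.08,.0785,45])
W={n:cloud(capture(n)) for n in('top','scene')}
p=np.array(sense()['tcp_pos'])
for k,w in W.items():
    P=near(w,p,.02,.09,.14); print(k,len(P),P.mean(0) if len(P) else '')
"
```

```text
t 13.4 tcp [ 0.3974 -0.063   0.1669] psi -135.4 tilt [-0.004 -0.    -1.   ] tool d mm [ 66.2 -42.9  88.1] az -0.4 F [-1.1 -0.2  0.1] w 19.90741936975603 29.99183073741733
top 0 
scene 62 [ 0.38942656 -0.06547968  0.13059412]
```

Emit:
play_rows(steps=[{"ax":0,"ay":0,"az":-0.4,"dx":10,"dy":-7,"dz":0,"claw":5},{"ax":0,"ay":0,"az":0,"dx":20,"dy":-13,"dz":0,"claw":5},{"ax":0,"ay":0,"az":0,"dx":20,"dy":-13,"dz":0,"claw":5},{"ax":0,"ay":0,"az":0,"dx":16,"dy":-10,"dz":5,"claw":5},{"ax":0,"ay":0,"az":0,"dx":0,"dy":0,"dz":20,"claw":5},{"ax":0,"ay":0,"az":0,"dx":0,"dy":0,"dz":20,"claw":5},{"ax":0,"ay":0,"az":0,"dx":0,"dy":0,"dz":0,"claw":5},{"ax":0,"ay":0,"az":0,"dx":0,"dy":0,"dz":0,"claw":5}])

```text
time_s: 14.3
tcp_pos: [0.4777, -0.0753, 0.1234]
ee_rot: [[0.713, -0.702, -0.001], [-0.702, -0.713, -0.001], [-0.0, 0.001, -1.0]]
wrist_force: [0.3, 1.1, 0.1]
gripper_width: 0.223
gripper_force: 30.0
```

```bash
python3 -c "
from h import *
tip([.474,-.08,.0785,45])
c=capture('scene'); cv2.imwrite('pics/v2.png',cv2.resize(c['frame'][160:300,300:480],None,fx=4,fy=4,interpolation=cv2.INTER_CUBIC))
"
```

```text
t 14.3 tcp [ 0.4777 -0.0753  0.1234] psi -134.5 tilt [-0.001 -0.001 -1.   ] tool d mm [ 0.6  5.9 44.9] az 0.5 F [0.3 1.1 0.1] w 19.36599820687408 29.992609923501732
```

View pics/v2.png

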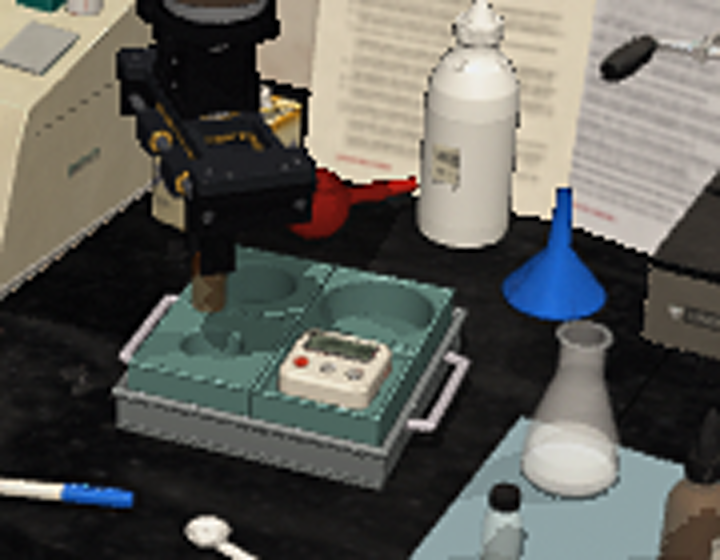

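The timer sits in its recess at crop (335,370). The vial hangs upright at (208,290) above its pocket at (212,345). I'll correct by 6 mm and lower it.

Emit:
play_rows(steps=[{"ax":0,"ay":0,"az":0,"dx":0.6,"dy":5.9,"dz":4,"claw":5},{"ax":0,"ay":0,"az":0,"dx":0,"dy":0,"dz":14,"claw":5},{"ax":0,"ay":0,"az":0,"dx":0,"dy":0,"dz":12,"claw":5},{"ax":0,"ay":0,"az":0,"dx":0,"dy":0,"dz":8,"claw":5},{"ax":0,"ay":0,"az":0,"dx":0,"dy":0,"dz":4,"claw":5},{"ax":0,"ay":0,"az":0,"dx":0,"dy":0,"dz":2,"claw":5},{"ax":0,"ay":0,"az":0,"dx":0,"dy":0,"dz":0,"claw":5},{"ax":0,"ay":0,"az":0,"dx":0,"dy":0,"dz":0,"claw":5}])

```text
time_s: 15.15
tcp_pos: [0.4738, -0.0805, 0.08]
ee_rot: [[0.711, -0.703, 0.001], [-0.703, -0.711, 0.0], [0.001, -0.001, -1.0]]
wrist_force: [0.2, 0.5, 0.4]
gripper_width: 0.227
gripper_force: 30.0
```

Emit:
play_rows(steps=[{"ax":0,"ay":0,"az":0,"dx":0,"dy":0,"dz":2,"claw":5},{"ax":0,"ay":0,"az":0,"dx":0,"dy":0,"dz":0,"claw":5},{"ax":0,"ay":0,"az":0,"dx":0,"dy":0,"dz":0,"claw":24},{"ax":0,"ay":0,"az":0,"dx":0,"dy":0,"dz":0,"claw":32},{"ax":0,"ay":0,"az":0,"dx":0,"dy":0,"dz":0,"claw":44},{"ax":0,"ay":0,"az":0,"dx":0,"dy":0,"dz":0,"claw":44},{"ax":0,"ay":0,"az":0,"dx":0,"dy":0,"dz":0,"claw":44},{"ax":0,"ay":0,"az":0,"dx":0,"dy":0,"dz":-10,"claw":44},{"ax":0,"ay":0,"az":0,"dx":0,"dy":0,"dz":-30,"claw":50},{"ax":0,"ay":0,"az":0,"dx":0,"dy":0,"dz":-40,"claw":50},{"ax":0,"ay":0,"az":0,"dx":-30,"dy":0,"dz":-35,"claw":50},{"ax":0,"ay":0,"az":0,"dx":-40,"dy":15,"dz":0,"claw":50},{"ax":0,"ay":0,"az":0,"dx":-35,"dy":15,"dz":0,"claw":50},{"ax":0,"ay":0,"az":0,"dx":0,"dy":0,"dz":0,"claw":50}])

```text
time_s: 16.55
tcp_pos: [0.3735, -0.0279, 0.1932]
ee_rot: [[0.713, -0.702, -0.0], [-0.702, -0.713, 0.001], [-0.001, -0.001, -1.0]]
wrist_force: [1.4, 0.4, -0.1]
gripper_width: 0.575
gripper_force: 0.0
```

```bash
python3 -c "
from h import *
tip([.42,.36,.19,45])
W={n:cloud(capture(n)) for n in('top','scene')}
for k,w in W.items():
    P=near(w,(.474,-.08),.03,.06,.1); print(k,len(P),P.mean(0).round(3),P.max(0).round(3))
"
```

```text
t 16.55 tcp [ 0.3735 -0.0279  0.1932] psi -134.5 tilt [-0.     0.001 -1.   ] tool d mm [-238.9 -309.     3.7] az 0.5 F [ 1.4  0.4 -0.1] w 50.0508734502568 0.0
top 33 [ 0.474 -0.08   0.08 ] [ 0.494 -0.06   0.091]
scene 80 [ 0.467 -0.082  0.073] [ 0.483 -0.07   0.087]
```

```bash
python3 -c "
from h import *
w=cloud(np.load('top0.npz')); P=w.reshape(-1,3)
for y0 in np.arange(.26,.60,.03):
    Q=P[(P[:,1]>y0)&(P[:,1]<y0+.03)&(P[:,2]>.13)&(P[:,0]>.45)&(P[:,0]<.9)]
    print(round(y0,2),len(Q),Q[:,0].min().round(3) if len(Q) else '')
tip([.42,.2,.19,90])
for k in('top0','scene0'):
  Q=near(cloud(np.load(k+'.npz')),(.502,.425),.035,.05,.13)
  for h in np.arange(.05,.125,.01):
    q=Q[(Q[:,2]>=h)&(Q[:,2]<h+.01)]
    if len(q):print(k,round(h,2),len(q),q.mean(0).round(3),np.ptp(q,0).round(3))
"
```

```text
0.26 37 0.569
0.29 3722 0.558
0.32 4050 0.55
0.35 2579 0.55
0.38 2598 0.555
0.41 2404 0.594
0.44 553 0.619
0.47 1839 0.615
0.5 2023 0.635
0.53 2135 0.635
0.56 2115 0.634
0.59 2782 0.635
t 16.65 tcp [ 0.3776 -0.0278  0.1937] psi -134.6 tilt [ 0.003  0.001 -1.   ] tool d mm [-129.6 -192.     4. ] az -44.6 F [ 0.7 -0.6  0.7] w 49.87657945842338 0.0
top0 0.05 34 [0.499 0.419 0.056] [0.036 0.036 0.009]
top0 0.06 25 [0.499 0.42  0.064] [0.03  0.029 0.008]
top0 0.07 7 [0.501 0.415 0.074] [0.019 0.007 0.01 ]
top0 0.08 17 [0.502 0.421 0.086] [0.02  0.016 0.01 ]
top0 0.09 11 [0.501 0.421 0.094] [0.019 0.018 0.009]
top0 0.1 5 [0.499 0.422 0.105] [0.006 0.007 0.006]
top0 0.11 8 [0.502 0.423 0.116] [0.007 0.006 0.007]
top0 0.12 1 [0.501 0.424 0.125] [0. 0. 0.]
scene0 0.05 44 [0.493 0.418 0.055] [0.034 0.035 0.01 ]
scene0 0.06 36 [0.495 0.421 0.064] [0.03  0.03  0.009]
scene0 0.07 19 [0.496 0.421 0.076] [0.018 0.018 0.009]
scene0 0.08 27 [0.497 0.422 0.086] [0.021 0.023 0.009]
scene0 0.09 13 [0.498 0.424 0.095] [0.013 0.011 0.008]
scene0 0.1 15 [0.498 0.423 0.105] [0.013 0.016 0.009]
scene0 0.11 9 [0.5   0.426 0.114] [0.009 0.011 0.008]
```

Emit:
play_rows(steps=[{"ax":0,"ay":0,"az":-6.6,"dx":-25,"dy":-38,"dz":0,"claw":50},{"ax":0,"ay":0,"az":-6.6,"dx":0,"dy":0,"dz":0,"claw":50},{"ax":0,"ay":0,"az":-6.7,"dx":0,"dy":0,"dz":0,"claw":50},{"ax":0,"ay":0,"az":-6.7,"dx":0,"dy":0,"dz":0,"claw":50},{"ax":0,"ay":0,"az":0,"dx":0,"dy":0,"dz":0,"claw":50}])

```text
time_s: 17.15
tcp_pos: [0.3877, 0.0166, 0.1927]
ee_rot: [[0.951, -0.311, 0.0], [-0.311, -0.951, -0.0], [0.0, 0.0, -1.0]]
wrist_force: [0.3, 0.1, -0.0]
gripper_width: 0.575
gripper_force: 0.0
```

```bash
python3 -c "
from h import *
tip([.42,.3,.19,72])
tip([.502,.425,.19,72])
"
```

```text
t 17.15 tcp [0.3877 0.0166 0.1927] psi -108.1 tilt [ 0. -0. -1.] tool d mm [ -57.3 -279.4    2.7] az -0.1 F [ 0.3  0.1 -0. ] w 50.06010076831924 0.0
t 17.15 tcp [0.3877 0.0166 0.1927] psi -108.1 tilt [ 0. -0. -1.] tool d mm [ -18.2 -423.7    2.7] az -0.1 F [ 0.3  0.1 -0. ] w 50.06010076831924 0.0
```

Emit:
play_rows(steps=[{"ax":0,"ay":0,"az":0,"dx":-9.5,"dy":-46.5,"dz":0,"claw":50},{"ax":0,"ay":0,"az":0,"dx":-9.5,"dy":-46.5,"dz":0,"claw":50},{"ax":0,"ay":0,"az":0,"dx":-9.5,"dy":-46.5,"dz":0,"claw":50},{"ax":0,"ay":0,"az":0,"dx":-9.5,"dy":-46.5,"dz":0,"claw":50},{"ax":0,"ay":0,"az":0,"dx":-9.5,"dy":-46.5,"dz":0,"claw":50},{"ax":0,"ay":0,"az":0,"dx":-9.5,"dy":-46.5,"dz":0,"claw":50},{"ax":0,"ay":0,"az":0,"dx":9.8,"dy":-36,"dz":0,"claw":50},{"ax":0,"ay":0,"az":0,"dx":9.8,"dy":-36,"dz":0,"claw":50},{"ax":0,"ay":0,"az":0,"dx":9.8,"dy":-36,"dz":0,"claw":50},{"ax":0,"ay":0,"az":0,"dx":9.8,"dy":-36,"dz":0,"claw":50},{"ax":0,"ay":0,"az":0,"dx":0,"dy":0,"dz":0,"claw":50},{"ax":0,"ay":0,"az":0,"dx":0,"dy":0,"dz":0,"claw":50}])

```text
time_s: 18.35
tcp_pos: [0.5014, 0.4243, 0.191]
ee_rot: [[0.95, -0.312, -0.001], [-0.312, -0.95, -0.002], [-0.001, 0.002, -1.0]]
wrist_force: [0.7, -0.5, -0.5]
gripper_width: 0.575
gripper_force: 0.0
```

```bash
python3 -c "
from h import *
tip([.502,.425,.088,72])
c=capture('scene')
cv2.imwrite('pics/r1.png',cv2.resize(c['frame'][100:280,130:310],None,fx=3.2,fy=3.2,interpolation=cv2.INTER_CUBIC))
"
```

```text
t 18.35 tcp [0.5014 0.4243 0.191 ] psi -108.2 tilt [-0.001 -0.002 -1.   ] tool d mm [  0.4  -1.1 103. ] az -0.2 F [ 0.7 -0.5 -0.5] w 49.99012770806171 0.0
```

View pics/r1.png

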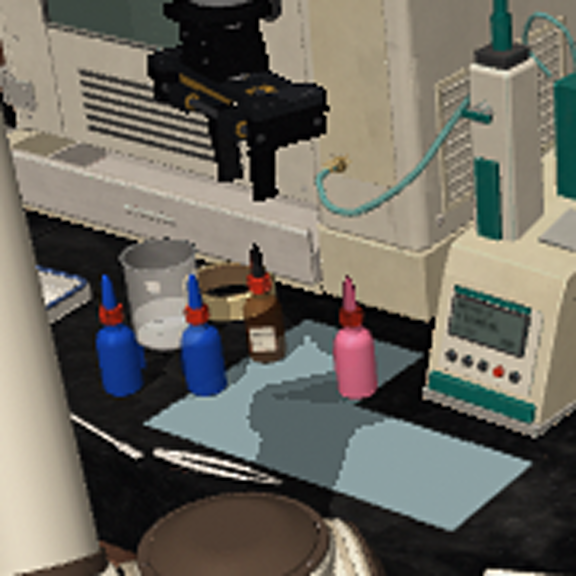

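The gripper is aligned above the red-collared bottle, whose tip is at crop (258,255). I'll descend to the collar and close.

Emit:
play_rows(steps=[{"ax":0,"ay":0,"az":0,"dx":0,"dy":-1,"dz":20,"claw":50},{"ax":0,"ay":0,"az":0,"dx":0,"dy":0,"dz":25,"claw":50},{"ax":0,"ay":0,"az":0,"dx":0,"dy":0,"dz":25,"claw":50},{"ax":0,"ay":0,"az":0,"dx":0,"dy":0,"dz":20,"claw":50},{"ax":0,"ay":0,"az":0,"dx":0,"dy":0,"dz":13,"claw":50},{"ax":0,"ay":0,"az":0,"dx":0,"dy":0,"dz":0,"claw":42},{"ax":0,"ay":0,"az":0,"dx":0,"dy":0,"dz":0,"claw":34},{"ax":0,"ay":0,"az":0,"dx":0,"dy":0,"dz":0,"claw":28},{"ax":0,"ay":0,"az":0,"dx":0,"dy":0,"dz":0,"claw":22},{"ax":0,"ay":0,"az":0,"dx":0,"dy":0,"dz":0,"claw":15},{"ax":0,"ay":0,"az":0,"dx":0,"dy":0,"dz":0,"claw":8},{"ax":0,"ay":0,"az":0,"dx":0,"dy":0,"dz":0,"claw":8},{"ax":0,"ay":0,"az":0,"dx":0,"dy":0,"dz":0,"claw":8}])

```text
time_s: 19.7
tcp_pos: [0.5014, 0.4254, 0.0905]
ee_rot: [[0.951, -0.31, 0.001], [-0.31, -0.951, 0.001], [0.001, -0.001, -1.0]]
wrist_force: [-0.1, -1.3, 4.1]
gripper_width: 0.24
gripper_force: 30.0
```

Emit:
play_rows(steps=[{"ax":0,"ay":0,"az":0,"dx":0,"dy":0,"dz":-2,"claw":8},{"ax":0,"ay":0,"az":0,"dx":0,"dy":0,"dz":-3,"claw":8},{"ax":0,"ay":0,"az":0,"dx":0,"dy":0,"dz":-4,"claw":8},{"ax":0,"ay":0,"az":0,"dx":0,"dy":0,"dz":-4,"claw":8},{"ax":0,"ay":0,"az":0,"dx":0,"dy":0,"dz":0,"claw":8},{"ax":0,"ay":0,"az":0,"dx":0,"dy":0,"dz":0,"claw":8}])

```text
time_s: 20.3
tcp_pos: [0.501, 0.4252, 0.1027]
ee_rot: [[0.951, -0.31, 0.0], [-0.31, -0.951, 0.0], [-0.0, -0.0, -1.0]]
wrist_force: [0.5, -0.7, -0.7]
gripper_width: 0.241
gripper_force: 30.0
```

```bash
python3 -c "
from h import *
tip([.502,.425,.21,72])
c=capture('scene')
cv2.imwrite('pics/r2.png',cv2.resize(c['frame'][130:250,150:310],None,fx=4,fy=4,interpolation=cv2.INTER_CUBIC))
"
```

```text
t 20.3 tcp [0.501  0.4252 0.1027] psi -108.1 tilt [ 0.  0. -1.] tool d mm [ 1.000e+00 -1.000e-01 -1.073e+02] az -0.1 F [ 0.5 -0.7 -0.7] w 20.927523198261824 29.997937381267548
```

View pics/r2.png

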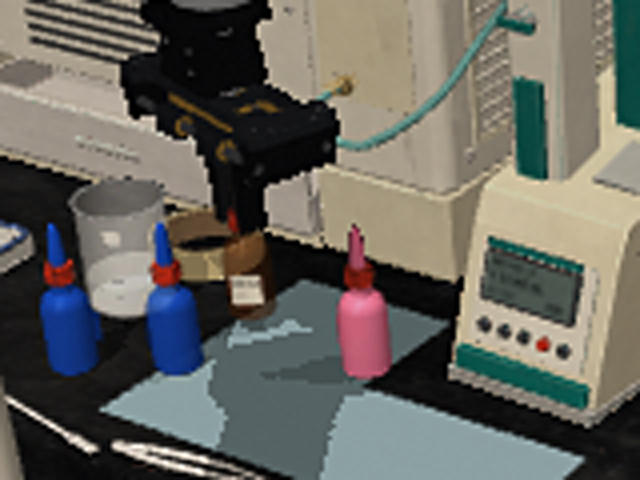

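The red-collared bottle hangs upright from its collar at crop (248,270), clear of the liner. I'll carry it.

Emit:
play_rows(steps=[{"ax":0,"ay":0,"az":0,"dx":0,"dy":0,"dz":-10,"claw":8},{"ax":0,"ay":0,"az":0,"dx":0,"dy":0,"dz":-20,"claw":8},{"ax":0,"ay":0,"az":0,"dx":0,"dy":0,"dz":-25,"claw":8},{"ax":0,"ay":0,"az":0,"dx":0,"dy":0,"dz":-25,"claw":8},{"ax":0,"ay":0,"az":0,"dx":0,"dy":0,"dz":-25,"claw":8},{"ax":0,"ay":0,"az":0,"dx":0,"dy":0,"dz":-15,"claw":8},{"ax":0,"ay":0,"az":0,"dx":-2,"dy":8,"dz":-5,"claw":8},{"ax":0,"ay":0,"az":0,"dx":-4,"dy":18,"dz":0,"claw":8},{"ax":0,"ay":0,"az":0,"dx":-6,"dy":24,"dz":0,"claw":8},{"ax":0,"ay":0,"az":0,"dx":-6,"dy":24,"dz":0,"claw":8},{"ax":0,"ay":0,"az":0,"dx":-6,"dy":24,"dz":0,"claw":8},{"ax":0,"ay":0,"az":0,"dx":-6,"dy":24,"dz":0,"claw":8},{"ax":0,"ay":0,"az":0,"dx":-6,"dy":24,"dz":0,"claw":8},{"ax":0,"ay":0,"az":0,"dx":-5,"dy":20,"dz":0,"claw":8},{"ax":0,"ay":0,"az":0,"dx":0,"dy":0,"dz":0,"claw":8}])

```text
time_s: 21.85
tcp_pos: [0.4085, 0.2772, 0.2274]
ee_rot: [[0.95, -0.311, -0.002], [-0.311, -0.95, -0.001], [-0.001, 0.002, -1.0]]
wrist_force: [0.6, 0.8, -1.6]
gripper_width: 0.241
gripper_force: 30.0
```

```bash
python3 -c "
from h import *
tip([.41,-.05,.225,72])
"
```

```text
t 21.85 tcp [0.4085 0.2772 0.2274] psi -108.1 tilt [-0.002 -0.001 -1.   ] tool d mm [103.1 310.6   2.8] az -0.1 F [ 0.6  0.8 -1.6] w 20.926745572722012 29.99944567680359
```

Emit:
play_rows(steps=[{"ax":0,"ay":0,"az":0,"dx":4,"dy":12,"dz":0,"claw":8},{"ax":0,"ay":0,"az":0,"dx":8,"dy":24,"dz":0,"claw":8},{"ax":0,"ay":0,"az":0,"dx":9,"dy":27,"dz":0,"claw":8},{"ax":0,"ay":0,"az":0,"dx":9,"dy":27,"dz":0,"claw":8},{"ax":0,"ay":0,"az":0,"dx":9,"dy":27,"dz":0,"claw":8},{"ax":0,"ay":0,"az":0,"dx":9,"dy":27,"dz":0,"claw":8},{"ax":0,"ay":0,"az":0,"dx":9,"dy":27,"dz":0,"claw":8},{"ax":0,"ay":0,"az":0,"dx":9,"dy":27,"dz":0,"claw":8},{"ax":0,"ay":0,"az":0,"dx":9,"dy":27,"dz":0,"claw":8},{"ax":0,"ay":0,"az":0,"dx":9,"dy":27,"dz":0,"claw":8},{"ax":0,"ay":0,"az":0,"dx":9,"dy":27,"dz":0,"claw":8},{"ax":0,"ay":0,"az":0,"dx":7,"dy":21,"dz":0,"claw":8},{"ax":0,"ay":0,"az":0,"dx":3,"dy":10,"dz":0,"claw":8},{"ax":0,"ay":0,"az":0,"dx":0,"dy":0,"dz":0,"claw":8}])

```text
time_s: 23.25
tcp_pos: [0.4123, -0.0476, 0.2273]
ee_rot: [[0.95, -0.312, -0.0], [-0.312, -0.95, -0.0], [-0.0, 0.0, -1.0]]
wrist_force: [0.2, 0.5, -0.2]
gripper_width: 0.239
gripper_force: 30.0
```

```bash
python3 -c "
from h import *
tip([.559,-.069,.15,72])
"
```

```text
t 23.25 tcp [ 0.4123 -0.0476  0.2273] psi -108.2 tilt [-0. -0. -1.] tool d mm [146.  -25.5  77.3] az -0.2 F [ 0.2  0.5 -0.2] w 20.76183386265625 29.999170303344727
```

Emit:
play_rows(steps=[{"ax":0,"ay":0,"az":0,"dx":10,"dy":-2,"dz":0,"claw":8},{"ax":0,"ay":0,"az":0,"dx":20,"dy":-3.5,"dz":0,"claw":8},{"ax":0,"ay":0,"az":0,"dx":25,"dy":-4,"dz":0,"claw":8},{"ax":0,"ay":0,"az":0,"dx":25,"dy":-4,"dz":0,"claw":8},{"ax":0,"ay":0,"az":0,"dx":25,"dy":-4,"dz":0,"claw":8},{"ax":0,"ay":0,"az":0,"dx":25,"dy":-4,"dz":0,"claw":8},{"ax":0,"ay":0,"az":0,"dx":16,"dy":-4,"dz":0,"claw":8},{"ax":0,"ay":0,"az":0,"dx":0,"dy":0,"dz":15,"claw":8},{"ax":0,"ay":0,"az":0,"dx":0,"dy":0,"dz":20,"claw":8},{"ax":0,"ay":0,"az":0,"dx":0,"dy":0,"dz":20,"claw":8},{"ax":0,"ay":0,"az":0,"dx":0,"dy":0,"dz":15,"claw":8},{"ax":0,"ay":0,"az":0,"dx":0,"dy":0,"dz":5,"claw":8},{"ax":0,"ay":0,"az":0,"dx":0,"dy":0,"dz":0,"claw":8},{"ax":0,"ay":0,"az":0,"dx":0,"dy":0,"dz":0,"claw":8}])

```text
time_s: 24.65
tcp_pos: [0.5601, -0.0672, 0.1532]
ee_rot: [[0.951, -0.309, 0.002], [-0.309, -0.951, -0.0], [0.002, -0.0, -1.0]]
wrist_force: [1.1, -0.7, -0.7]
gripper_width: 0.237
gripper_force: 30.0
```

```bash
python3 -c "
from h import *
tip([.559,-.069,.111,72])
c=capture('scene'); w=cloud(c); P=near(w,(.559,-.069),.05,.064,.115); print(len(P),P.mean(0).round(3),fit(P[P[:,2]<.105],.019,(.565,-.065)).round(3),P[:,2].min())
cv2.imwrite('pics/r3.png',cv2.resize(c['frame'][140:280,300:480],None,fx=4,fy=4,interpolation=cv2.INTER_CUBIC))
"
```

```text
t 24.65 tcp [ 0.5601 -0.0672  0.1532] psi -108.0 tilt [ 0.002 -0.    -1.   ] tool d mm [-0.6  2.1 42.2] az -0.0 F [ 1.1 -0.7 -0.7] w 20.641391605872982 29.998929798603058
211 [ 0.547 -0.073  0.091] [ 0.56  -0.067] 0.06412520133882582
```

View pics/r3.png

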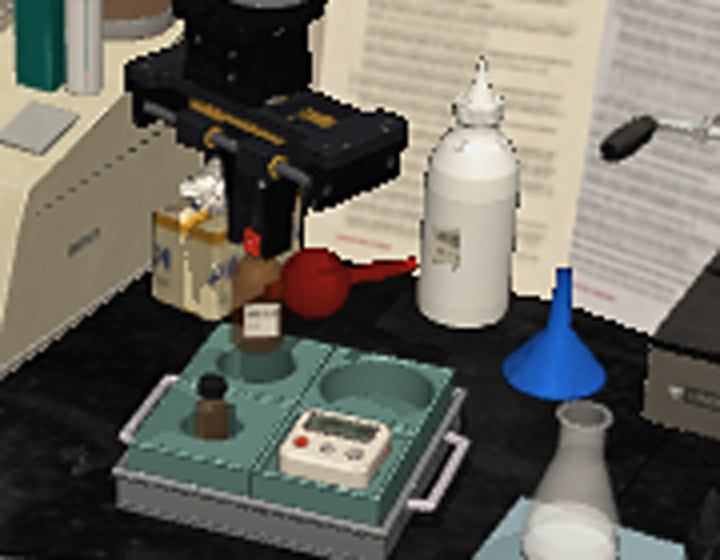

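The bottle hangs upright at crop (260,300), centred over its pocket at (257,360). The vial stands in its pocket at (212,410). I'll lower the bottle.

Emit:
play_rows(steps=[{"ax":0,"ay":0,"az":0,"dx":-0.6,"dy":2,"dz":5,"claw":8},{"ax":0,"ay":0,"az":0,"dx":0,"dy":0,"dz":13,"claw":8},{"ax":0,"ay":0,"az":0,"dx":0,"dy":0,"dz":12,"claw":8},{"ax":0,"ay":0,"az":0,"dx":0,"dy":0,"dz":8,"claw":8},{"ax":0,"ay":0,"az":0,"dx":0,"dy":0,"dz":4,"claw":8},{"ax":0,"ay":0,"az":0,"dx":0,"dy":0,"dz":1,"claw":8},{"ax":0,"ay":0,"az":0,"dx":0,"dy":0,"dz":0,"claw":8},{"ax":0,"ay":0,"az":0,"dx":0,"dy":0,"dz":0,"claw":8}])

```text
time_s: 25.5
tcp_pos: [0.5582, -0.0693, 0.1098]
ee_rot: [[0.951, -0.31, 0.001], [-0.31, -0.951, 0.0], [0.001, -0.0, -1.0]]
wrist_force: [-0.4, 0.0, -1.3]
gripper_width: 0.239
gripper_force: 30.0
```

Emit:
play_rows(steps=[{"ax":0,"ay":0,"az":0,"dx":0,"dy":0,"dz":0.5,"claw":8},{"ax":0,"ay":0,"az":0,"dx":0,"dy":0,"dz":0,"claw":25},{"ax":0,"ay":0,"az":0,"dx":0,"dy":0,"dz":0,"claw":33},{"ax":0,"ay":0,"az":0,"dx":0,"dy":0,"dz":0,"claw":45},{"ax":0,"ay":0,"az":0,"dx":0,"dy":0,"dz":0,"claw":50},{"ax":0,"ay":0,"az":0,"dx":0,"dy":0,"dz":0,"claw":50},{"ax":0,"ay":0,"az":0,"dx":0,"dy":0,"dz":0,"claw":50},{"ax":0,"ay":0,"az":0,"dx":0,"dy":0,"dz":-10,"claw":50},{"ax":0,"ay":0,"az":0,"dx":0,"dy":0,"dz":-30,"claw":50},{"ax":0,"ay":0,"az":0,"dx":0,"dy":0,"dz":-40,"claw":50},{"ax":0,"ay":0,"az":0,"dx":0,"dy":0,"dz":-20,"claw":60},{"ax":0,"ay":0,"az":0,"dx":-10,"dy":15,"dz":0,"claw":70},{"ax":0,"ay":0,"az":0,"dx":-20,"dy":35,"dz":0,"claw":70},{"ax":0,"ay":0,"az":0,"dx":0,"dy":40,"dz":0,"claw":70},{"ax":0,"ay":0,"az":0,"dx":0,"dy":0,"dz":0,"claw":70}])

```text
time_s: 27.0
tcp_pos: [0.4986, -0.1484, 0.209]
ee_rot: [[0.949, -0.314, -0.002], [-0.314, -0.949, 0.0], [-0.002, 0.001, -1.0]]
wrist_force: [0.8, -0.4, -0.9]
gripper_width: 0.799
gripper_force: 0.0
```

```bash
python3 -c "
from h import *
W={n:cloud(capture(n)) for n in('top','scene')}
for k,w in W.items():
    P=near(w,(.559,-.069),.03,.055,.15); print(k,len(P),P.mean(0).round(3),P.max(0).round(3)); T=P[P[:,2]>P[:,2].max()-.015];print(T.mean(0).round(3))
    for h in(.09,.1):
        P=near(w,(.516,-.315),.03,h,h+.012); print('flask',len(P),rect(P),P.mean(0).round(3))
tip([.516,-.315,.20,90])
"
```

```text
<string>:5: RuntimeWarning: Mean of empty slice.
  ret = um.true_divide(
Traceback (most recent call last):
ValueError: zero-size array to reduction operation maximum which has no identity
```

```bash
python3 -c "
from h import *
w=cloud(capture('scene'))
P=near(w,(.559,-.069),.03,.055,.15); print(len(P),P.mean(0).round(3),P.max(0).round(3)); T=P[P[:,2]>P[:,2].max()-.015];print(T.mean(0).round(3))
for w in (w,cloud(np.load('top0.npz'))):
  for h in(.09,.1):
    P=near(w,(.516,-.315),.03,h,h+.012); print('flask',len(P),rect(P),P.mean(0).round(3))
P=cloud(np.load('top0.npz')).reshape(-1,3)
for y0 in np.arange(-.45,-.03,.04):
    Q=P[(P[:,1]>y0)&(P[:,1]<y0+.04)&(P[:,2]>.13)&(P[:,0]>.4)&(P[:,0]<.9)]
    print(round(y0,2),len(Q),Q[:,0].min().round(3) if len(Q) else '')
tip([.516,-.315,.20,72])
"
```

```text
247 [ 0.55  -0.072  0.086] [ 0.567 -0.054  0.141]
[ 0.556 -0.069  0.133]
flask 79 (516.7, -314.2, array([35.9, 26.8]), 28.7) [ 0.515 -0.315  0.097]
flask 71 (517.2, -313.8, array([37.5, 32.3]), 12.6) [ 0.518 -0.314  0.104]
flask 17 (518.6, -315.4, array([26., 29.]), 42.3) [ 0.521 -0.319  0.096]
flask 48 (518.3, -315.0, array([33.4, 31.8]), 88.3) [ 0.518 -0.315  0.106]
-0.45 1976 0.657
-0.41 1697 0.657
-0.37 2670 0.659
-0.33 1767 0.608
-0.29 555 0.606
-0.25 470 0.837
-0.21 481 0.847
-0.17 551 0.752
-0.13 611 0.749
-0.09 480 0.832
-0.05 443 0.827
t 27.15 tcp [ 0.5011 -0.1458  0.2089] psi -108.1 tilt [-0.  0. -1.] tool d mm [ 66.7 156.2   8.9] az -0.1 F [ 0.2  0.5 -0.1] w 70.16205108138132 0.0
```

The bottle is seated upright with its top at z = 0.141 m. Next is the flask, whose neck is at (0.518, -0.315).

Emit:
play_rows(steps=[{"ax":0,"ay":0,"az":0,"dx":17,"dy":39,"dz":0,"claw":75},{"ax":0,"ay":0,"az":0,"dx":17,"dy":39,"dz":0,"claw":75},{"ax":0,"ay":0,"az":0,"dx":17,"dy":39,"dz":0,"claw":75},{"ax":0,"ay":0,"az":0,"dx":17.6,"dy":38.6,"dz":0,"claw":75},{"ax":0,"ay":0,"az":0,"dx":0,"dy":0,"dz":20,"claw":75},{"ax":0,"ay":0,"az":0,"dx":0,"dy":0,"dz":20,"claw":75},{"ax":0,"ay":0,"az":0,"dx":0,"dy":0,"dz":0,"claw":75},{"ax":0,"ay":0,"az":0,"dx":0,"dy":0,"dz":0,"claw":75}])

```text
time_s: 27.95
tcp_pos: [0.5191, -0.3143, 0.1689]
ee_rot: [[0.951, -0.309, -0.001], [-0.309, -0.951, -0.0], [-0.001, 0.0, -1.0]]
wrist_force: [-0.5, -0.5, -0.5]
gripper_width: 0.864
gripper_force: 0.0
```

```bash
python3 -c "
from h import *
tip([.518,-.315,.092,72])
"
```

```text
t 27.95 tcp [ 0.5191 -0.3143  0.1689] psi -108.0 tilt [-0.001 -0.    -1.   ] tool d mm [-0.7  1.  76.9] az 0.0 F [-0.5 -0.5 -0.5] w 75.18015420000069 0.0
```

Emit:
play_rows(steps=[{"ax":0,"ay":0,"az":0,"dx":-0.7,"dy":1,"dz":20,"claw":75},{"ax":0,"ay":0,"az":0,"dx":0,"dy":0,"dz":25,"claw":75},{"ax":0,"ay":0,"az":0,"dx":0,"dy":0,"dz":20,"claw":75},{"ax":0,"ay":0,"az":0,"dx":0,"dy":0,"dz":12,"claw":75},{"ax":0,"ay":0,"az":0,"dx":0,"dy":0,"dz":0,"claw":65},{"ax":0,"ay":0,"az":0,"dx":0,"dy":0,"dz":0,"claw":57},{"ax":0,"ay":0,"az":0,"dx":0,"dy":0,"dz":0,"claw":50},{"ax":0,"ay":0,"az":0,"dx":0,"dy":0,"dz":0,"claw":44},{"ax":0,"ay":0,"az":0,"dx":0,"dy":0,"dz":0,"claw":38},{"ax":0,"ay":0,"az":0,"dx":0,"dy":0,"dz":0,"claw":32},{"ax":0,"ay":0,"az":0,"dx":0,"dy":0,"dz":0,"claw":24},{"ax":0,"ay":0,"az":0,"dx":0,"dy":0,"dz":0,"claw":15},{"ax":0,"ay":0,"az":0,"dx":0,"dy":0,"dz":0,"claw":15},{"ax":0,"ay":0,"az":0,"dx":0,"dy":0,"dz":0,"claw":15}])

```text
time_s: 29.35
tcp_pos: [0.5179, -0.3159, 0.0927]
ee_rot: [[0.951, -0.31, 0.001], [-0.31, -0.951, -0.001], [0.001, 0.0, -1.0]]
wrist_force: [-0.7, -0.8, 4.3]
gripper_width: 0.47
gripper_force: 30.0
```

Emit:
play_rows(steps=[{"ax":0,"ay":0,"az":0,"dx":0,"dy":0,"dz":-2,"claw":15},{"ax":0,"ay":0,"az":0,"dx":0,"dy":0,"dz":-4,"claw":15},{"ax":0,"ay":0,"az":0,"dx":0,"dy":0,"dz":-6,"claw":15},{"ax":0,"ay":0,"az":0,"dx":0,"dy":0,"dz":-8,"claw":15},{"ax":0,"ay":0,"az":0,"dx":0,"dy":0,"dz":0,"claw":15},{"ax":0,"ay":0,"az":0,"dx":0,"dy":0,"dz":0,"claw":15}])

```text
time_s: 29.95
tcp_pos: [0.5177, -0.3155, 0.1124]
ee_rot: [[0.951, -0.31, 0.001], [-0.31, -0.951, -0.0], [0.001, -0.0, -1.0]]
wrist_force: [0.3, -0.6, -1.5]
gripper_width: 0.47
gripper_force: 29.6
```

```bash
python3 -c "
from h import *
tip([.570,-.154,.193,72])
c=capture('scene')
cv2.imwrite('pics/f1.png',cv2.resize(c['frame'][160:320,360:540],None,fx=3.5,fy=3.5,interpolation=cv2.INTER_CUBIC))
"
```

```text
t 29.95 tcp [ 0.5177 -0.3155  0.1124] psi -108.1 tilt [ 0.001 -0.    -1.   ] tool d mm [  -0.3 -169.8  -80.6] az -0.1 F [ 0.3 -0.6 -1.5] w 40.85001470860559 29.557500635128235
```

View pics/f1.png

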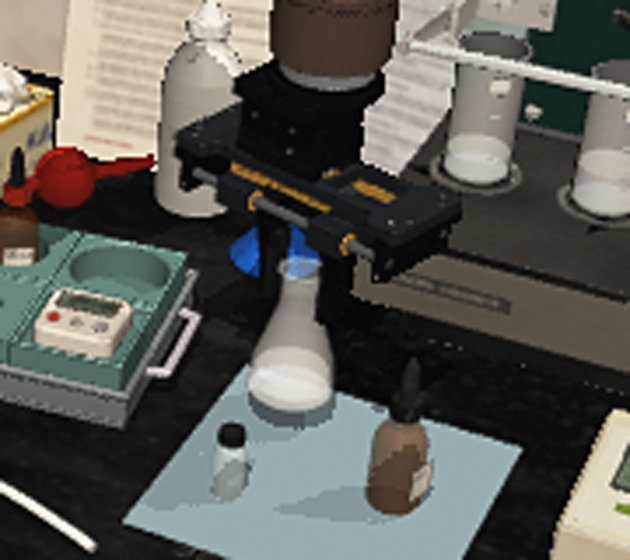

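The flask hangs upright by its neck at crop (292,350), clear of the clear vial and the black bottle. I'll carry it over.

Emit:
play_rows(steps=[{"ax":0,"ay":0,"az":0,"dx":0,"dy":0,"dz":-10,"claw":15},{"ax":0,"ay":0,"az":0,"dx":0,"dy":0,"dz":-20,"claw":15},{"ax":0,"ay":0,"az":0,"dx":0,"dy":0,"dz":-25,"claw":15},{"ax":0,"ay":0,"az":0,"dx":0,"dy":0,"dz":-20,"claw":15},{"ax":0,"ay":0,"az":0,"dx":0,"dy":-8,"dz":-6,"claw":15},{"ax":0,"ay":0,"az":0,"dx":0,"dy":-18,"dz":0,"claw":15},{"ax":0,"ay":0,"az":0,"dx":0,"dy":-25,"dz":0,"claw":15},{"ax":0,"ay":0,"az":0,"dx":0,"dy":-25,"dz":0,"claw":15},{"ax":0,"ay":0,"az":0,"dx":0,"dy":-25,"dz":0,"claw":15},{"ax":0,"ay":0,"az":0,"dx":0,"dy":-25,"dz":0,"claw":15},{"ax":0,"ay":0,"az":0,"dx":0,"dy":-24,"dz":0,"claw":15},{"ax":0,"ay":0,"az":0,"dx":0,"dy":-14,"dz":0,"claw":15},{"ax":0,"ay":0,"az":0,"dx":0,"dy":-6,"dz":5,"claw":15},{"ax":0,"ay":0,"az":0,"dx":0,"dy":0,"dz":15,"claw":15},{"ax":0,"ay":0,"az":0,"dx":0,"dy":0,"dz":10,"claw":15},{"ax":0,"ay":0,"az":0,"dx":0,"dy":0,"dz":0,"claw":15},{"ax":0,"ay":0,"az":0,"dx":0,"dy":0,"dz":0,"claw":15}])

```text
time_s: 31.7
tcp_pos: [0.5701, -0.1545, 0.1628]
ee_rot: [[0.951, -0.311, -0.001], [-0.311, -0.951, -0.0], [-0.001, 0.001, -1.0]]
wrist_force: [0.2, -0.4, -1.3]
gripper_width: 0.471
gripper_force: 29.6
```

```bash
python3 -c "
from h import *
tip([.570,-.154,.1125,72])
c=capture('scene')
cv2.imwrite('pics/f2.png',cv2.resize(c['frame'][140:280,300:480],None,fx=4,fy=4,interpolation=cv2.INTER_CUBIC))
"
```

```text
t 31.7 tcp [ 0.5701 -0.1545  0.1628] psi -108.1 tilt [-0.001 -0.    -1.   ] tool d mm [-0.2 -0.5 50.3] az -0.1 F [ 0.2 -0.4 -1.3] w 40.99916752176704 29.559430030931253
```

View pics/f2.png

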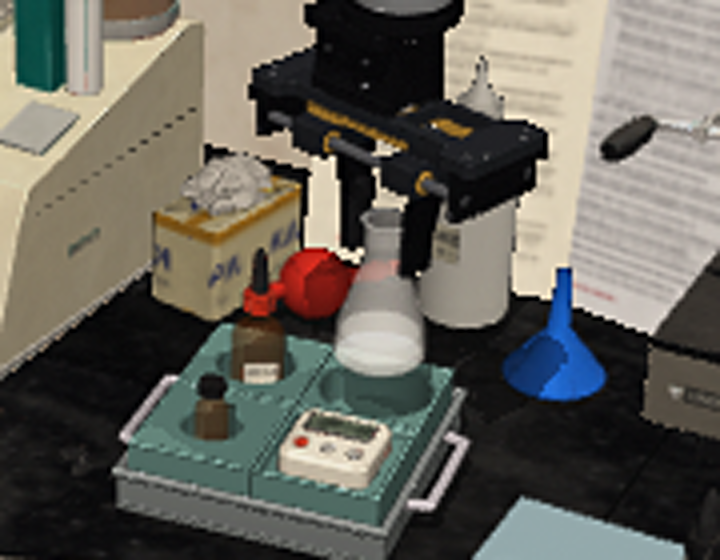

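The flask is upright at crop (380,300), over its pocket at (375,385). The bottle, vial and timer are seated. I'll lower the flask and release it.

Emit:
play_rows(steps=[{"ax":0,"ay":0,"az":0,"dx":0,"dy":0,"dz":8,"claw":15},{"ax":0,"ay":0,"az":0,"dx":0,"dy":0,"dz":13,"claw":15},{"ax":0,"ay":0,"az":0,"dx":0,"dy":0,"dz":13,"claw":15},{"ax":0,"ay":0,"az":0,"dx":0,"dy":0,"dz":9,"claw":15},{"ax":0,"ay":0,"az":0,"dx":0,"dy":0,"dz":5,"claw":15},{"ax":0,"ay":0,"az":0,"dx":0,"dy":0,"dz":2,"claw":15},{"ax":0,"ay":0,"az":0,"dx":0,"dy":0,"dz":0,"claw":15},{"ax":0,"ay":0,"az":0,"dx":0,"dy":0,"dz":0,"claw":15}])

```text
time_s: 32.55
tcp_pos: [0.5706, -0.1539, 0.1135]
ee_rot: [[0.951, -0.31, 0.001], [-0.31, -0.951, -0.0], [0.001, -0.0, -1.0]]
wrist_force: [-1.0, 0.1, -1.9]
gripper_width: 0.468
gripper_force: 29.6
```

Emit:
play_rows(steps=[{"ax":0,"ay":0,"az":0,"dx":0,"dy":0,"dz":1.5,"claw":15},{"ax":0,"ay":0,"az":0,"dx":0,"dy":0,"dz":0,"claw":15},{"ax":0,"ay":0,"az":0,"dx":0,"dy":0,"dz":0,"claw":45},{"ax":0,"ay":0,"az":0,"dx":0,"dy":0,"dz":0,"claw":52},{"ax":0,"ay":0,"az":0,"dx":0,"dy":0,"dz":0,"claw":60},{"ax":0,"ay":0,"az":0,"dx":0,"dy":0,"dz":0,"claw":62},{"ax":0,"ay":0,"az":0,"dx":0,"dy":0,"dz":0,"claw":62},{"ax":0,"ay":0,"az":0,"dx":0,"dy":0,"dz":0,"claw":62},{"ax":0,"ay":0,"az":0,"dx":0,"dy":0,"dz":-10,"claw":62},{"ax":0,"ay":0,"az":0,"dx":0,"dy":0,"dz":-30,"claw":62},{"ax":0,"ay":0,"az":0,"dx":0,"dy":0,"dz":-40,"claw":62},{"ax":0,"ay":0,"az":0,"dx":0,"dy":0,"dz":-25,"claw":62},{"ax":0,"ay":0,"az":0,"dx":-30,"dy":0,"dz":0,"claw":62},{"ax":0,"ay":0,"az":0,"dx":-40,"dy":-10,"dz":0,"claw":62},{"ax":0,"ay":0,"az":0,"dx":-40,"dy":-20,"dz":0,"claw":62},{"ax":0,"ay":0,"az":0,"dx":-40,"dy":-20,"dz":0,"claw":62},{"ax":0,"ay":0,"az":0,"dx":0,"dy":-45,"dz":0,"claw":62},{"ax":0,"ay":0,"az":0,"dx":0,"dy":0,"dz":0,"claw":62},{"ax":0,"ay":0,"az":0,"dx":0,"dy":0,"dz":0,"claw":62}])

```text
time_s: 34.45
tcp_pos: [0.4573, -0.0162, 0.2175]
ee_rot: [[0.951, -0.308, 0.001], [-0.308, -0.951, 0.0], [0.001, -0.001, -1.0]]
wrist_force: [0.2, -0.5, -0.2]
gripper_width: 0.715
gripper_force: 0.0
```

```bash
python3 -c "
from h import *
tip([.4,0,.2,72])
c=capture('scene'); w=cloud(c)
for n,p,z in(('timer',(.485,-.165),.054),('vial',(.474,-.08),.07),('bottle',(.559,-.069),.11),('flask',(.57,-.154),.108)):
    P=near(w,p,.042 if n=='timer' else .03,z,.16); print(n,len(P),P.mean(0).round(3),P.max(0).round(3))
objs({'s':w},['black','clear'])
cv2.imwrite('pics/end.png',cv2.resize(c['frame'][140:320,300:520],None,fx=3.3,fy=3.3,interpolation=cv2.INTER_CUBIC))
"
```

```text
t 34.45 tcp [ 0.4573 -0.0162  0.2175] psi -107.9 tilt [ 0.001  0.    -1.   ] tool d mm [-59.6   2.2  17.4] az 0.1 F [ 0.2 -0.5 -0.2] w 62.181271350672446 0.0
timer 327 [ 0.479 -0.166  0.059] [ 0.517 -0.131  0.065]
vial 44 [ 0.468 -0.082  0.08 ] [ 0.483 -0.072  0.087]
bottle 39 [ 0.554 -0.07   0.124] [ 0.563 -0.064  0.137]
flask 119 [ 0.568 -0.153  0.119] [ 0.591 -0.136  0.128]
black s 215 [ 0.459 -0.414] rawmean [ 0.444 -0.417  0.031]
   top 0.12 [ 0.456 -0.414  0.113]
clear s 105 [ 0.409 -0.312] rawmean [ 0.401 -0.315  0.028]
   top 0.061 [ 0.406 -0.312  0.054]
```

View pics/end.png

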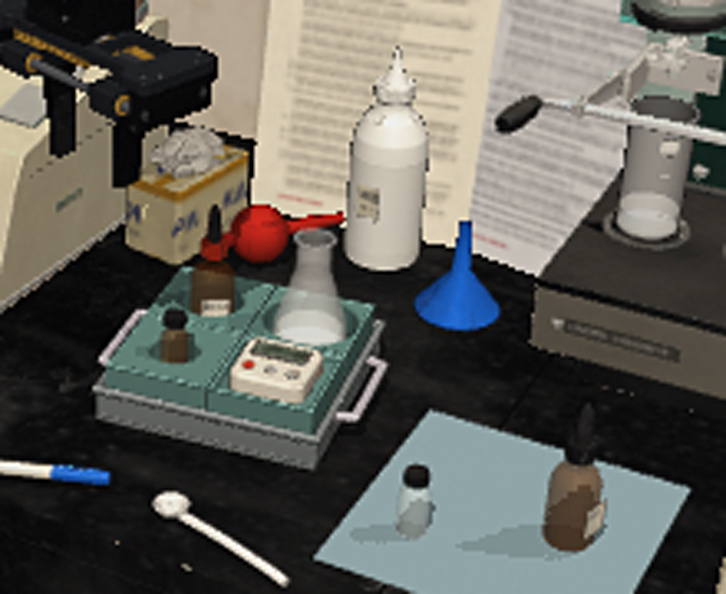

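All four kit items are seated: bottle (213,285), vial (175,335), flask (313,290) and timer (277,368). The clear vial (415,500) and black bottle (575,500) haven't moved. I'll hand the job in.

```bash
python3 -c "
from station import *
print(finish_job())"
```

```text
the job is handed in; nothing more can be done
None
```

I handed the job in at about 34 s. The amber vial, red-collared bottle, flask and timer were each seated in their own insert and released, and the clear vial and black-collared bottle stayed where they started. The hand-in gave no verdict, so this rests on my final camera check.

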